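# Moisture check of a cask head

### The job

The moisture meter has been left lying in the green tray: set it into its charging stand, spring foot down on the brass pad, and let go so that it zeroes itself there. Then take it up again so that it is held upright, foot down, and press its spring foot gently onto the cask head inside the white ring, then the blue, then the red, keeping it pressed for about a second at each. Finally put the meter back into the stand, seated on the pad, let go of it, and leave everything else on the bench as it was.

Things in the scene. Friction and masses are not known exactly. Their poses are not given: they have to be found in the camera images.
- meter_mid (a point): centre (half-way up) of the wood moisture meter: a yellow stick-shaped body 165 mm long (x), 40 mm wide (y), 26 mm thick (z), black rubber grip near its free end, display and buttons on its +z face; 190 g, balanced near this point. x points along the body to the spring-foot end, z out of the display. At the start it lies on its back in the tray, on the 6 mm thick tray floor, roughly along the tray with the foot away from the robot.
- foot_tip (a point): rounded tip of the meter's spring foot, a steel plunger 11 mm thick that stands 14 mm out of the middle of the body's +x end; 96.5 mm from the meter's centre along its x when not pressed.
- foot (a joint): how far the spring foot is pushed in, m: 0 out, 0.006 fully in; it takes about 2 N to start, 4.5 N at 2 mm (where a reading registers) and 9 N at the full 6 mm.
- stand: black charging stand fixed to the bench, base 150 x 90 x 10 mm; its cradle slopes at 45 degrees, down in the stand's +x direction (away from the robot), so that the meter's free end sticks up towards the robot.
- cradle: the sloping rest of the stand. Origin: middle of the rest's upper surface at its lower end, at the pad's face. x points down along the 45 degree slope, z square out of the rest, y across it. The rest is 36 mm wide and runs 105 mm up from the pad; the meter lies on it on its back, along x, its free 65 mm or so overhanging. Its lowest 36 mm lies between two cheeks 47 mm apart inside and 18 mm high, which flare outward over the next 16 mm.
- pad (a point): centre of the brass contact pad at the cradle's lower end, 13 mm above the rest's surface; the pad faces up the slope (cradle -x). The seated meter's foot tip touches this point.
- tray: green open tray fixed to the bench, 260 (x) x 150 (y) x 34 mm high, walls and floor 6 mm thick; origin at the centre of its underside.
- head: round oak cask head of jointed boards lying flat and fast on the bench, 320 mm across, 26 mm thick; origin at the centre of its underside.
- mark_white (a point): centre of the white crayon ring, 28 mm across, on the cask head's upper face
- mark_blue (a point): centre of the blue crayon ring, likewise
- mark_red (a point): centre of the red crayon ring, likewise
- driver: hoop driver: steel block 75 x 22 x 45 mm with an upright wooden handle 30 mm thick, 130 mm tall in all (leave alone; origin at its underside)
- bung0: tapered oak bung, 52 mm across the top, 36 mm tall, standing on the cask head (leave alone; origin at its underside)
- bung1: a second oak bung like the first, also on the cask head (leave alone; origin at its underside)
- pencil: flat red marking pencil, 150 x 14 x 8 mm, in the tray beside the meter (leave alone; origin at its underside)
- tin: small open aluminium tin, 84 mm across, 55 mm tall (leave alone; origin at its underside)
- tape: orange tape measure, 70 x 40 x 66 mm, standing on the bench (leave alone; origin at its underside)
There are look-alikes about, which are no part of the job. Of the things shaped like the part that bears meter_mid, the yellow one is meant. What is shaped like the stand but pink is not meant.

How it is judged:
By the outcome, as a careful person would: the job done as asked, in the order asked, and still so for the second after the job is handed in, with the robot touching nothing.
It also fails if it takes over 70 s, if anything falls off the work surface, if the arm or the gripper's body presses on something with over 40 N, if the wrist force passes 120 N, or if a joint passes its speed limit or range.

### The arm

A 7-joint arm with a two-finger parallel gripper is mounted at the origin on the work surface. World frame = base frame: x ahead of the robot, y to its left, z up, the work surface at z = 0. Lengths are in m, angles in rad, forces in N, time in s.
With the tool pointing down it reaches from about 0.425 to 0.95 m from the base axis. Payload 16.7 kg.
Tool frame: the origin (TCP) lies between the finger pads; the fingertips stand tip_reach ahead of it and the grasp point (between the pads) lies 3 mm ahead of it (tip_reach is the distance from the TCP to the fingertips, in m); x points along the fingers, y is the direction in which the jaws open and shut, and the axes are right-handed (so a half turn about x gives the same grasp; the last joint's range is limited). The gripper opens to 94 mm and grips with 3 to 60 N. Pads are 16 mm wide; open, the fingers measure 119 mm over their backs; the gripper's body (75 mm by 177 mm) begins 78 mm behind the grasp point.
Start: joints at [-1.31, 0.426, 0.074, 1.606, -0.034, 1.111, -0.067], TCP at [0.269, 0.619, 0.191] pointing down, gripper open.
Joint ranges: [-2.85, 2.85], [-0.5, 2.14], [-1.23, 1.37], [0.21, 2.46], [-1.02, 4.16], [0.16, 2.05], [-2.73, 2.73]. Speed limits (rad/s): [1.89, 1.89, 2.39, 2.39, 3.01, 3.01, 3.01].

### API

Orientations are given as a unit quaternion [w, x, y, z].
In Python, from rig import observe, snapshot, camera_model, finish_job, tip_reach gives the robot as it stands.
- The arm moves only by the shell command python3 -m crank 'ROWS' [FORCE]. ROWS is JSON, a list of rows, each a list of 7 numbers: the closure, from -1 (fully open) to 1 (shut), so that 0 is half open, then the shift along the tool's x, y, z in m, then the turn, a rotation vector about the tool's x, y, z in rad. A call has 1 to 5 rows; each row is the pose to reach, as a shift and turn from the pose measured when the call began, along the tool's axes at that moment; what a row does not reach only later rows make up. A row lasts 1/10 s, in which the tool goes at most 50 mm and 8.59 degrees, less where a joint would pass 70% of its speed; a pose out of reach is approached as far as the arm can. A call with a gripper value outside its range is refused whole. The fingers move at their own pace and stop on an object; FORCE is the grip in N (left out, the last holds). Time passes only in rows, so rows that repeat a pose let the fingers close. It gives the time, the measured TCP pose, the force and the opening at its end, in the units of the state.
- observe(): the state, without advancing time (a new reading comes with each control period).
- snapshot(name): name is "scene" or "top"; returns the picture (480x640x3 uint8, blue, green, red); there is no depth.
- camera_model(name): a dict with "fx", "fy", "cx", "cy" (pixels), "R" (3x3) and "t" (3): a world point X has camera coordinates R X + t. Camera axes: x right, y down, z forward; pixel columns grow to the right and rows downward; lengths in m; the calibration is good to about 2 mm. A picture is of the moment at which its call begins. camera_model takes no time and is no camera call.
- finish_job(): hands the job in, once; it reports no verdict.
The state is a dict: "time": time; "joints": joint angles; "joint_vel": joint speeds; "joint_efforts": joint torques, N m; "tcp_pos": TCP position; "eef_rot": TCP orientation; "wrist_force": force on the tool from outside, world axes, zero at the start; "ft_torque": the same for the moment, N m; "grip_width": opening from 0.0 (shut) to 1.0 (fully open).
Only numpy, scipy, OpenCV 4.12 (cv2) and the standard library are available. Lean on these libraries where they do the work, as an engineer would, in place of code of your own. Each camera call takes 0.05 s, during which the arm holds its last target. There are 200 camera calls.

## Working session

There is one attempt and no reset: what is moved stays moved. The work goes in short steps, Python scripts to look and compute and a shell command to move; the robot and the scene stay as the last step left them, time stands still between calls to the robot, and variables do not carry over. Pictures are saved under pics/ and viewed, about 8 in all and at most 12, crops included, and the job is handed in when it is done.

```bash
ls; mkdir -p pics; python3 - <<'E'
from rig import *
import cv2
s=observe();print({k:s[k] for k in('time','tcp_pos','eef_rot','wrist_force','grip_width')},tip_reach if not callable(tip_reach) else tip_reach())
for n in('scene','top'):
    cv2.imwrite(f'pics/{n}0.png',snapshot(n)); c=camera_model(n);print(n,c)
E
```

```text
pics
{'time': 0.0, 'tcp_pos': array([0.26876392, 0.6186815 , 0.19058128]), 'eef_rot': array([ 0.69225324,  0.14341891,  0.69237619, -0.14433181]), 'wrist_force': array([-0.00471257, -0.21126462,  0.15351737]), 'grip_width': 1.0034931378742014} 0.022
scene {'fx': 451.71787502973325, 'fy': 451.71787502973325, 'cx': 319.9601311325392, 'cy': 243.0853956032086, 'R': array([[ 0.58226215,  0.81297869,  0.00603604],
       [ 0.60118829, -0.42555432, -0.67636984],
       [-0.54730561,  0.39745335, -0.73653744]]), 't': array([-0.28699363, -0.27102582,  1.4555505 ])}
top {'fx': 482.41785133471325, 'fy': 482.41785133471325, 'cx': 315.87886147519436, 'cy': 238.33822132398737, 'R': array([[-0.02094883, -0.99971998, -0.01100527],
       [-0.99890056,  0.02139087, -0.04171453],
       [ 0.04193826,  0.0101193 , -0.99906896]]), 't': array([0.0259738, 0.4851142, 1.2786415])}
```

View pics/scene0.png

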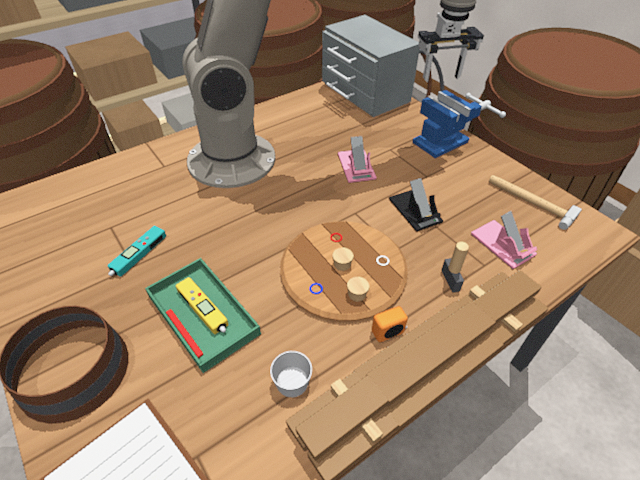

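View pics/top0.png

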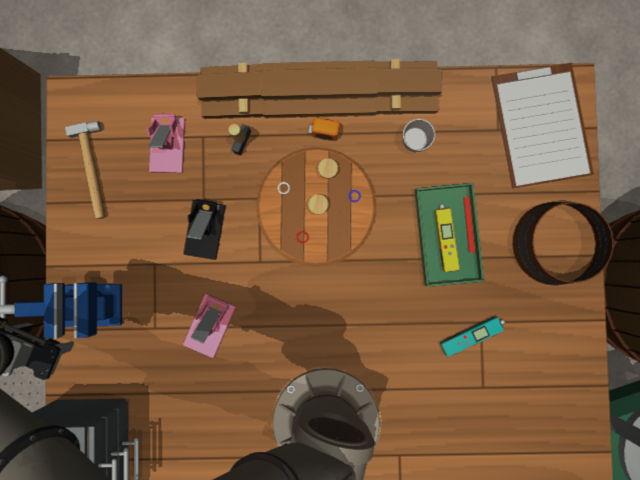

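Scene view: yellow meter at (203,303) in the green tray, black stand at (417,207), marks white (383,261), blue (316,288), red (336,238). Top view: meter (447,240), stand (205,228), marks (284,188), (354,196), (303,237).
Candidates: the meters are yellow (447,240) and teal (472,337), and yellow is meant. The stands are black (205,228), pink (167,143) and pink (209,325), and black is meant. I'll measure and confirm with one enlarged crop.

```bash
cat > h.py <<'E'
import numpy as np, cv2
from rig import *
from scipy.spatial.transform import Rotation as Rn
def ray(n,uv):
    c=camera_model(n);R=np.array(c['R']);t=np.array(c['t'])
    d=R.T@np.array([(uv[0]-c['cx'])/c['fx'],(uv[1]-c['cy'])/c['fy'],1]);return -R.T@t,d/np.linalg.norm(d)
def plane(n,uv,z):
    o,d=ray(n,uv);return o+d*(z-o[2])/d[2]
def tri(uvs,uvt):
    o1,d1=ray('scene',uvs);o2,d2=ray('top',uvt)
    s=np.linalg.lstsq(np.c_[d1,-d2],o2-o1,rcond=None)[0];a=o1+d1*s[0];b=o2+d2*s[1];return (a+b)/2,np.linalg.norm(a-b)
def proj(n,X):
    c=camera_model(n);p=np.array(c['R'])@X+np.array(c['t']);return np.array([c['fx']*p[0]/p[2]+c['cx'],c['fy']*p[1]/p[2]+c['cy']])
def tcp():
    s=observe();q=s['eef_rot'];return np.array(s['tcp_pos']),Rn.from_quat([q[1],q[2],q[3],q[0]])
def go(p,M):
    """shift and turn in tool axes to TCP position p with tool axes M (columns)"""
    p0,R0=tcp();v=R0.inv().apply(np.array(p)-p0);w=(R0.inv()*Rn.from_matrix(M)).as_rotvec()
    print('shift',v.round(4),'turn',w.round(3),'deg',np.degrees(np.linalg.norm(w)).round(1))
def frame(x,y):
    x=np.array(x,float);x/=np.linalg.norm(x);y=np.array(y,float);y-=x*(x@y);y/=np.linalg.norm(y);return np.c_[x,y,np.cross(x,y)]
def blob(img,lo,hi,box):
    m=cv2.inRange(cv2.cvtColor(img,cv2.COLOR_BGR2HSV),lo,hi);k=np.zeros_like(m);x0,y0,x1,y1=box;k[y0:y1,x0:x1]=m[y0:y1,x0:x1];return k
E
python3 - <<'E'
from h import *
T=cv2.imread('pics/top0.png');S=cv2.imread('pics/scene0.png')
for n,I,bx in(('top',T,(425,195,465,280)),('scene',S,(165,270,240,340))):
    m=blob(I,(22,120,120),(35,255,255),bx);c=np.vstack(cv2.findContours(m,0,2)[0]);r=cv2.minAreaRect(c);b=cv2.boxPoints(r)
    print(n,r); print([plane(n,p,.032).round(4).tolist() for p in b])
bx={'w':((0,0,170),(180,70,255)),'b':((110,120,80),(130,255,255)),'r':((170,120,80),(180,255,255))}
for n,I,P in(('top',T,{'w':(284,188),'b':(354,196),'r':(303,237)}),('scene',S,{'w':(383,261),'b':(316,288),'r':(336,238)})):
    for k,(u,v) in P.items():
        m=blob(I,*bx[k],(u-11,v-11,u+12,v+12));c=cv2.findNonZero(m);e=cv2.minAreaRect(c)
        print(n,k,len(c),e,plane(n,e[0],.026).round(4))
a=cv2.resize(T[185:270,175:235],None,fx=7,fy=7,interpolation=2);b=cv2.resize(S[165:245,380:450],None,fx=5.4,fy=7.44,interpolation=2)
cv2.imwrite('pics/stand.png',np.hstack([a,cv2.resize(b,(378,595))]))
a=cv2.resize(T[175:295,410:500],None,fx=5,fy=5);b=cv2.resize(S[255:375,140:265],None,fx=3.4,fy=5);b=cv2.resize(S[255:375,140:265],(350,336))
print(a.shape)
c=np.zeros((600,800,3),np.uint8);c[:,:450]=a;c[:336,450:]=b;cv2.imwrite('pics/meter.png',c)
E
```

```text
top ((447.4499816894531, 239.64996337890625), (62.50823974609375, 15.414929389953613), 81.8698959350586)
[[0.5529, -0.2999, 0.032], [0.5578, -0.34, 0.032], [0.3952, -0.3578, 0.032], [0.3903, -0.3179, 0.032]]
scene ((201.7941436767578, 304.676513671875), (63.669090270996094, 19.198345184326172), 49.398704528808594)
[[0.403, -0.361, 0.032], [0.388, -0.317, 0.032], [0.5679, -0.2999, 0.032], [0.5778, -0.3407, 0.032]]
top w 38 ((283.0, 187.5), (11.0, 10.0), 90.0) [0.6217 0.0999 0.026 ]
top b 44 ((354.0, 195.5), (11.0, 10.0), 90.0) [ 0.5962 -0.0877  0.026 ]Traceback (most recent call last):
  File "<stdin>", line 9, in <module>
cv2.error: OpenCV(4.12.0) /io/opencv/modules/imgproc/src/convhull.cpp:143: error: (-215:Assertion failed) total >= 0 && (depth == CV_32F || depth == CV_32S) in function 'convexHull'
```

```bash
python3 - <<'E'
from h import *
T=cv2.imread('pics/top0.png');S=cv2.imread('pics/scene0.png')
bx={'w':((0,0,170),(180,70,255)),'b':((110,120,80),(130,255,255)),'r':((0,170,80),(7,255,255))}
for n,I,P in(('top',T,{'w':(284,188),'b':(354,196),'r':(303,237)}),('scene',S,{'w':(383,261),'b':(316,288),'r':(336,238)})):
    for k,(u,v) in P.items():
        m=blob(I,*bx[k],(u-11,v-11,u+12,v+12))
        if k=='r': m|=blob(I,(170,120,80),(180,255,255),(u-11,v-11,u+12,v+12))
        c=cv2.findNonZero(m)
        if c is None: print('none',n,k);continue
        e=cv2.minAreaRect(c);print(n,k,len(c),e,plane(n,e[0],.026).round(4))
a=cv2.resize(T[185:270,175:235],(400,567),interpolation=2);b=cv2.resize(S[170:235,382:450],(400,382),interpolation=2)
c=np.zeros((600,800,3),np.uint8);c[:567,:400]=a;c[:382,400:]=b;cv2.imwrite('pics/stand.png',c)
a=cv2.resize(T[175:295,410:500],(450,600));b=cv2.resize(S[255:375,140:265],(350,336))
c[:]=0;c[:,:450]=a;c[:336,450:]=b;cv2.imwrite('pics/meter.png',c)
E
```

```text
top w 38 ((283.0, 187.5), (11.0, 10.0), 90.0) [0.6217 0.0999 0.026 ]
top b 44 ((354.0, 195.5), (11.0, 10.0), 90.0) [ 0.5962 -0.0877  0.026 ]
top r 65 ((302.0000305175781, 237.00003051757812), (11.31370735168457, 11.31370735168457), 45.0) [0.4892 0.0521 0.026 ]
scene w 81 ((382.5, 260.0), (10.0, 13.0), 90.0) [0.6221 0.1007 0.026 ]
scene b 48 ((316.0, 288.0), (10.0, 12.0), 90.0) [ 0.5969 -0.0863  0.026 ]
scene r 54 ((336.0, 237.0), (8.0, 12.0), 90.0) [0.491  0.0531 0.026 ]
```

View pics/stand.png

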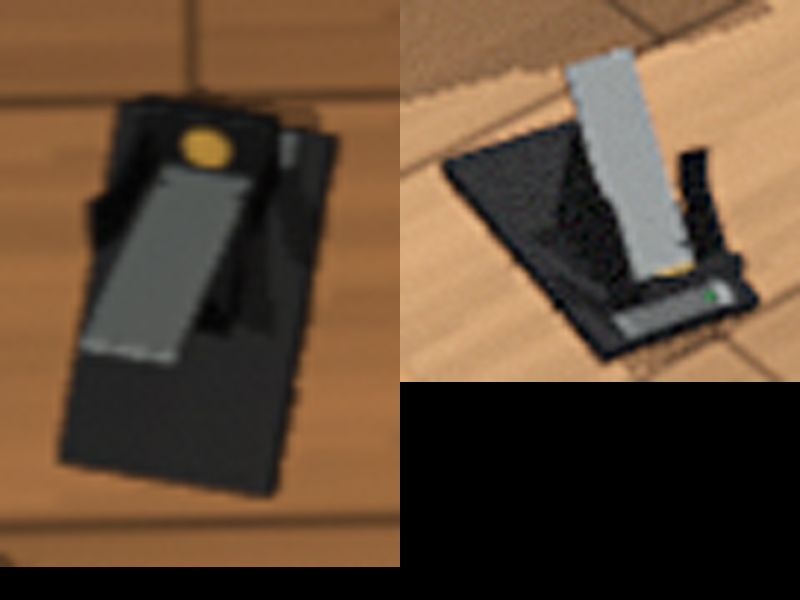

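View pics/meter.png

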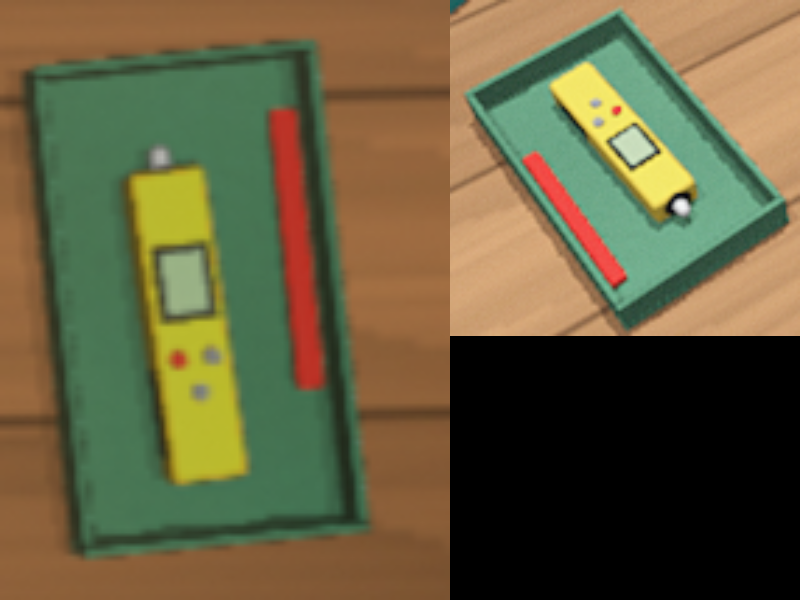

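Confirmed: the yellow meter lies face up with its foot at crop (160,157), away from the robot, and the pencil is beside it. The black stand has its brass pad at crop (205,148) and the rest runs from there down to (130,355) in the top crop.

```bash
python3 - <<'E'
from h import *
ct=lambda u,v:(175+u/6.667-.5,185+v/6.667-.5); cs=lambda u,v:(382+u/5.882-.5,170+v/5.882-.5)
B=np.array([plane('top',ct(*p),.01) for p in((60,462),(275,497),(338,135),(120,98))]);print('base',B.round(4).tolist())
c=B.mean(0);h1=B[3]-B[0];h2=B[2]-B[1];print('centre',c.round(4),'yaw',np.degrees([np.arctan2(h[1],h[0]) for h in(h1,h2)]).round(1), np.linalg.norm(h1),np.linalg.norm(h2),np.linalg.norm(B[0]-B[1]))
for n,a,b in(('upL',(80,350),(232,48)),('upR',(178,362),(167,66)),('loL',(163,165),(292,265)),('loR',(252,182),(235,282))):
    print(n,*[np.round(x,4) for x in tri(cs(*b),ct(*a))])
for z in(.02,.03,.04,.05):print('pad',z,plane('top',ct(205,148),z).round(4))
for z in(.02,.03,.04,.05):print('padscene',z,plane('scene',cs(278,270),z).round(4))
C=camera_model('top');print(-np.array(C['R']).T@C['t'])
E
```

```text
base [[0.4517, 0.3709, 0.01], [0.4359, 0.2845, 0.01], [0.581, 0.2573, 0.01], [0.598, 0.3452, 0.01]]
centre [0.5167 0.3145 0.01  ] yaw [-10.  -10.6] 0.14846986865625758 0.14768355436171893 0.08777780896065995
upL [0.4937 0.3411 0.0916] 0.0037
upR [0.4883 0.3034 0.095 ] 0.0041
loL [0.5697 0.3262 0.0181] 0.0003
loR [0.5632 0.2916 0.0208] 0.0045
pad 0.02 [0.5759 0.3087 0.02  ]
pad 0.03 [0.5747 0.3063 0.03  ]
pad 0.04 [0.5736 0.3039 0.04  ]
pad 0.05 [0.5725 0.3015 0.05  ]
padscene 0.02 [0.5696 0.3167 0.02  ]
padscene 0.03 [0.576  0.3078 0.03  ]
padscene 0.04 [0.5824 0.2989 0.04  ]
padscene 0.05 [0.5888 0.2899 0.05  ]
[0.43150097 0.00265056 1.29797319]
```

```bash
cat >> h.py <<'E'
def tool(pitch,yaw,flip=1):
    """tool x at pitch deg below horizontal, heading yaw deg; tool y horizontal"""
    p,y=np.radians([pitch,yaw]);return frame([np.cos(p)*np.cos(y),np.cos(p)*np.sin(y),-np.sin(p)],[-flip*np.sin(y),flip*np.cos(y),0])
E
python3 - <<'E'
from h import *
p,R=tcp();print(R.as_matrix().round(3))
for f in(1,-1):
    go([.48,.30,.30],tool(80,0,f)); go([.45,-.33,.20],tool(45,6.3,f))
E
```

```text
[[-0.     0.398  0.917]
 [-0.001  0.917 -0.398]
 [-1.    -0.001  0.   ]]
shift [-0.1091 -0.2083  0.3207] turn [-0.409 -0.172  0.037] deg 25.5
shift [-0.0084 -0.798   0.5442] turn [-0.492 -0.767  0.205] deg 53.5
shift [-0.1091 -0.2083  0.3207] turn [2.723 0.051 0.238] deg 156.6
shift [-0.0084 -0.798   0.5442] turn [2.447 0.271 1.014] deg 152.6
```

```bash
python3 -m crank '[[-0.5,-0.03,-0.03,0.045,0,0,0],[-0.5,-0.06,-0.06,0.09,-0.1,0,0],[-0.5,-0.09,-0.09,0.135,-0.2,0,0],[-0.5,-0.1,-0.12,0.18,-0.3,0,0],[-0.5,-0.1,-0.15,0.22,-0.4,0,0]]' 30; python3 -c "
from h import *
go([.48,.2,.30],tool(80,0));go([.5,-.10,.28],tool(70,0))"
```

```text
time: 0.6
tcp_pos: [0.3923, 0.4249, 0.2871]
eef_rot: [0.707, 0.002, 0.707, -0.002]
wrist_force: [0.6, 0.4, 0.8]
grip_width: 0.751
shift [-0.013  -0.2244  0.0889] turn [-0.005 -0.174  0.   ] deg 10.0
shift [ 0.0069 -0.5243  0.1105] turn [-0.005 -0.348  0.001] deg 20.0
```

```bash
python3 -m crank '[[-0.5,0,-0.05,0.03,0,0,0],[-0.5,0,-0.1,0.06,0,0,0],[-0.5,0,-0.15,0.08,0,0,0],[-0.5,0,-0.2,0.09,0,0,0],[-0.5,0,-0.25,0.1,0,0,0]]' >/dev/null; python3 -m crank '[[-0.5,0,-0.05,0,0,-0.1,0],[-0.5,0,-0.1,0,0,-0.2,0],[-0.5,0,-0.15,0,0,-0.3,0],[-0.5,0,-0.2,0,0,-0.4,0],[-0.5,0,-0.25,0,0,-0.5,0]]'; python3 -c "
from h import *
go([.42,-.335,.16],tool(45,6.3))"
```

```text
time: 1.6
tcp_pos: [0.4845, -0.0544, 0.2869]
eef_rot: [0.861, 0.001, 0.508, -0.002]
wrist_force: [0.6, -2.1, 0.4]
grip_width: 0.752
shift [ 0.0805 -0.281  -0.1166] turn [-0.092 -0.28   0.069] deg 17.4
```

```bash
python3 -m crank '[[-0.5,0.015,-0.05,-0.02,0,-0.05,0.01],[-0.5,0.03,-0.095,-0.04,-0.03,-0.1,0.02],[-0.5,0.045,-0.14,-0.06,-0.05,-0.16,0.04],[-0.5,0.06,-0.19,-0.08,-0.07,-0.22,0.06],[-0.5,0.075,-0.235,-0.1,-0.09,-0.28,0.07]]'; python3 -c "
from h import *
go([.42,-.335,.16],tool(45,6.3))
cv2.imwrite('pics/s1.png',snapshot('scene'));T=snapshot('top')
m=blob(T,(22,120,120),(35,255,255),(425,195,465,280));print(cv2.minAreaRect(cv2.findNonZero(m)))"
```

```text
time: 2.1
tcp_pos: [0.4511, -0.2064, 0.2114]
eef_rot: [0.907, -0.008, 0.417, 0.051]
wrist_force: [0.4, 1.7, -0.0]
grip_width: 0.748
shift [ 0.0079 -0.1263 -0.0644] turn [-0.027 -0.074 -0.013] deg 4.6
((447.2499694824219, 238.7499542236328), (60.669761657714844, 15.273506164550781), 81.8698959350586)
```

```bash
python3 -m crank '[[-0.5,0.0,-0.04,-0.02,-0.01,-0.03,0],[-0.5,0.0,-0.08,-0.04,-0.02,-0.05,-0.01],[-0.5,0.005,-0.126,-0.064,-0.027,-0.074,-0.013],[-0.5,0.008,-0.126,-0.064,-0.027,-0.074,-0.013],[-0.5,0.008,-0.126,-0.064,-0.027,-0.074,-0.013]]'; python3 -c "
from h import *
go([.412,-.3358,.071],tool(45,6.3));go([.452,-.3314,.031],tool(45,6.3))"
```

```text
time: 2.7
tcp_pos: [0.4186, -0.3141, 0.1893]
eef_rot: [0.916, -0.024, 0.398, 0.036]
wrist_force: [0.4, -0.2, -0.4]
grip_width: 0.751
shift [ 0.081  -0.0192 -0.087 ] turn [-0.007 -0.036  0.028] deg 2.6
shift [ 0.1377 -0.0176 -0.0848] turn [-0.007 -0.036  0.028] deg 2.6
```

```bash
python3 -m crank '[[-0.5,0.02,-0.01,-0.03,0,-0.01,0.01],[-0.5,0.04,-0.019,-0.06,0,-0.03,0.02],[-0.5,0.065,-0.019,-0.087,-0.007,-0.036,0.028],[-0.5,0.081,-0.019,-0.087,-0.007,-0.036,0.028],[-0.5,0.081,-0.019,-0.087,-0.007,-0.036,0.028]]'; python3 -c "
from h import *
print(observe()['joints'].round(2))
go([.412,-.3358,.071],tool(45,6.3));go([.452,-.3314,.031],tool(45,6.3))"
```

```text
time: 3.2
tcp_pos: [0.408, -0.2904, 0.1648]
eef_rot: [0.913, -0.025, 0.405, 0.037]
wrist_force: [0.2, -0.4, -0.6]
grip_width: 0.751
[-0.63 -0.49  1.37  2.46 -0.26  0.3   2.73]
shift [ 0.0701 -0.044  -0.0635] turn [-0.005 -0.049  0.028] deg 3.3
shift [ 0.1268 -0.0424 -0.0605] turn [-0.005 -0.049  0.028] deg 3.3
```

```bash
cat > kin.py <<'E'
from h import *
import itertools
from scipy.optimize import least_squares
AX='zyzyzyz'
def fk(q,par,sg):
    d=[par[0],0,par[1],0,par[2],0,par[3]];off=par[4:6]
    p=np.zeros(3);R=Rn.identity()
    for i in range(7):
        R=R*Rn.from_euler(AX[i],sg[i]*q[i]+(par[4] if i==0 else par[5] if i==6 else 0))
        p=p+R.apply([par[6+i//2] if i%2==1 else 0,0,d[i]])
    return p,R*Rn.from_matrix([[0,0,1],[0,1,0],[-1,0,0]]).inv()   # tool x along last z
E
python3 - <<'E'
from kin import *
s=observe();q=s['eef_rot']
D=[(np.array([-1.31,.426,.074,1.606,-.034,1.111,-.067]),np.array([.26876,.61868,.19058]),Rn.from_quat([.14341891,.69237619,-.14433181,.69225324])),
(np.array(s['joints']),np.array(s['tcp_pos']),Rn.from_quat([q[1],q[2],q[3],q[0]]))]
best=[]
for sg in itertools.product([1,-1],repeat=4):
    S=[sg[0],1,sg[1],1,sg[2],1,sg[3]]
    def f(x):
        r=[]
        for j,p,R in D:
            a,b=fk(j,x,S);r+=list(a-p)+list(.3*(b.inv()*R).as_rotvec())
        return np.r_[r,.001*x[6:]]
    for a0 in(0,1.57,3.14,-1.57):
      for b0 in(0,1.57,3.14,-1.57):
        o=least_squares(f,[.35,.4,.4,.25,a0,b0,0,0,0,0]);best.append((o.cost,S,o.x.round(4)))
best.sort(key=lambda t:t[0])
for b in best[:4]:print(b)
E
```

```text
(np.float64(3.555028526698189e-07), [-1, 1, -1, 1, -1, 1, -1], array([ 0.7493, -1.0592,  0.5759, -0.9131, -0.    ,  1.5705,  0.0085,
        0.2771, -0.7083,  0.    ]))
(np.float64(3.555028526698209e-07), [-1, 1, -1, 1, -1, 1, -1], array([ 0.7493, -1.0592,  0.5759, -0.9131, -0.    ,  1.5705,  0.0085,
        0.2771, -0.7083,  0.    ]))
(np.float64(3.555028526698308e-07), [-1, 1, -1, 1, -1, 1, -1], array([ 0.7493, -1.0592,  0.5759, -0.9131, -0.    ,  1.5705,  0.0085,
        0.2771, -0.7083,  0.    ]))
(np.float64(3.5550285266983153e-07), [-1, 1, -1, 1, -1, 1, -1], array([ 0.7493, -1.0592,  0.5759, -0.9131, -0.    ,  1.5705,  0.0085,
        0.2771, -0.7083,  0.    ]))
```

```bash
cat >> h.py <<'E'
def log():
    s=observe();open('log.txt','a').write(' '.join(map(str,[*s['joints'],*s['tcp_pos'],*s['eef_rot']]))+'\n');print('J',np.round(s['joints'],2))
E
L='python3 -c "from h import *;log()"'; eval $L
python3 -m crank '[[-0.5,-0.04,0,0,0,0.1,0],[-0.5,-0.08,0,0.02,0,0.2,0],[-0.5,-0.1,0,0.06,0,0.3,0],[-0.5,-0.1,0,0.1,0,0.4,0],[-0.5,-0.1,0,0.14,0,0.5,0]]';eval $L
python3 -m crank '[[-0.5,0,0,0.04,0,0,0],[-0.5,0,0,0.08,0,0.05,0],[-0.5,0,0,0.1,0,0.1,0],[-0.5,0,0,0.12,0,0.2,0],[-0.5,0,0,0.12,0,0.3,0]]';eval $L
cat > fit.py <<'E'
from kin import *
A=np.loadtxt('log.txt',ndmin=2);A=np.vstack([A,[-1.31,.426,.074,1.606,-.034,1.111,-.067,.26876392,.6186815,.19058128,.69225324,.14341891,.69237619,-.14433181]])
S=[-1,1,-1,1,-1,1,-1]
def f(x):
    x=np.r_[x[:4],0,np.pi/2,x[4:]];return np.r_[np.concatenate([fk(a[:7],x,S)[0]-a[7:10] for a in A]),.001*x[6:]]
o=least_squares(f,[.35,.4,.4,.25,0,0,0,0]);print(o.cost,o.x.round(4));np.save('par.npy',np.r_[o.x[:4],0,np.pi/2,o.x[4:]])
E
python3 fit.py
```

```text
J [-0.63 -0.49  1.37  2.46 -0.26  0.3   2.73]
time: 3.7
tcp_pos: [0.4229, -0.2892, 0.3044]
eef_rot: [0.816, -0.032, 0.576, 0.03]
wrist_force: [-0.7, -2.4, 2.8]
grip_width: 0.751
J [-0.07 -0.17  0.63  2.05 -0.11  0.95  2.27]
time: 4.2
tcp_pos: [0.5377, -0.2773, 0.3443]
eef_rot: [0.719, -0.037, 0.693, 0.026]
wrist_force: [-0.9, 0.0, 0.4]
grip_width: 0.747
J [-0.14  0.2   0.61  1.62 -0.12  1.31  2.15]
0.001904003093288694 [ 0.406   0.5831  0.5446  0.437  -0.0938  0.1035 -0.0681  0.    ]
```

```bash
L='python3 -c "from h import *;log()"'
python3 -m crank '[[-0.5,0.03,0.02,0.03,0,0,0],[-0.5,0.06,0.04,0.06,0,-0.1,0],[-0.5,0.06,0.06,0.06,0,-0.2,0],[-0.5,0.06,0.06,0.06,0.1,-0.2,0],[-0.5,0.06,0.06,0.06,0.2,-0.2,0]]';eval $L
python3 -m crank '[[-0.5,0.03,-0.04,0,-0.1,0,0],[-0.5,0.06,-0.08,0,-0.2,0,0],[-0.5,0.06,-0.12,0,-0.3,0,0],[-0.5,0.06,-0.14,-0.03,-0.4,0.1,0],[-0.5,0.06,-0.14,-0.06,-0.4,0.2,0]]';eval $L
cat > fit.py <<'E'
from kin import *
A=np.loadtxt('log.txt',ndmin=2);A=np.vstack([A,[-1.31,.426,.074,1.606,-.034,1.111,-.067,.26876392,.6186815,.19058128,.69225324,.14341891,.69237619,-.14433181]])
S=[-1,1,-1,1,-1,1,-1]
def rots(q):
    R=Rn.identity();o=[]
    for i in range(7):
        R=R*Rn.from_euler(AX[i],S[i]*q[i]+(np.pi/2 if i==6 else 0));o.append(R.as_matrix())
    return o
for a in A: 
    q=a[10:14];print('ang',np.degrees((Rn.from_matrix(rots(a[:7])[-1]@np.array([[0,0,1],[0,1,0],[-1,0,0]]).T).inv()*Rn.from_quat([q[1],q[2],q[3],q[0]])).magnitude()).round(2),end=' ')
# position linear in offsets: p = o0 + sum R_i o_i ; regularise xy
M=[];b=[]
for a in A:
    r=rots(a[:7]);M.append(np.hstack([np.eye(3)]+r));b.append(a[7:10])
M=np.vstack(M);b=np.concatenate(b);w=np.tile([3.,3.,1.],8)*.002
x=np.linalg.lstsq(np.vstack([M,np.diag(w)]),np.r_[b,0*w],rcond=None)[0]
print('\n',x.reshape(8,3).round(3),'res mm',(1e3*(M@x-b)).reshape(-1,3).round(1).tolist());np.save('par.npy',x)
E
python3 fit.py
```

```text
time: 4.7
tcp_pos: [0.5936, -0.2118, 0.2845]
eef_rot: [0.784, 0.04, 0.618, -0.041]
wrist_force: [-0.1, 0.2, 0.6]
grip_width: 0.751
J [-0.24  0.15  0.58  1.82 -0.17  0.97  1.86]
time: 5.2
tcp_pos: [0.5309, -0.3485, 0.2098]
eef_rot: [0.71, -0.113, 0.69, 0.086]
wrist_force: [-0.5, 0.7, 0.4]
grip_width: 0.75
J [ 0.02  0.36  0.58  1.75 -0.21  1.06  2.52]
ang 0.0 ang 0.0 ang 0.0 ang 0.0 ang 0.0 ang 0.07 
 [[-0.001 -0.     0.142]
 [ 0.    -0.014  0.142]
 [ 0.    -0.014  0.277]
 [ 0.001 -0.02   0.277]
 [ 0.    -0.02   0.247]
 [ 0.     0.002  0.247]
 [ 0.001  0.002  0.189]
 [-0.001  0.     0.189]] res mm [[-0.0, -0.0, 0.0], [0.0, -0.0, -0.0], [0.0, 0.0, 0.0], [0.0, -0.0, -0.0], [-0.0, 0.0, 0.0], [-0.0, 0.0, 0.0]]
```

```bash
cat > kin.py <<'E'
from h import *
from scipy.optimize import least_squares
X=np.load('par.npy').reshape(8,3);S=[-1,1,-1,1,-1,1,-1];C=np.array([[0,0,1],[0,1,0],[-1,0,0]]).T
LO=np.array([-2.85,-.5,-1.23,.21,-1.02,.16,-2.73])+.04;HI=np.array([2.85,2.14,1.37,2.46,4.16,2.05,2.73])-.04
def fk(q):
    p=X[0].copy();R=np.eye(3)
    for i in range(7):
        a=S[i]*q[i]+(np.pi/2 if i==6 else 0);c,s=np.cos(a),np.sin(a)
        R=R@(np.array([[c,0,s],[0,1,0],[-s,0,c]]) if i%2 else np.array([[c,-s,0],[s,c,0],[0,0,1]]));p=p+R@X[i+1]
    return p,R@C
def ik(p,M,q0s,tol=2e-3,reg=0.0):
    best=None
    for q0 in q0s:
        def f(q):
            a,b=fk(q);return np.r_[a-p,.2*Rn.from_matrix(b.T@M).as_rotvec(),reg*(q-q0)]
        o=least_squares(f,np.clip(q0,LO+.01,HI-.01),bounds=(LO,HI),max_nfev=60);e=np.linalg.norm(o.fun[:6])
        if best is None or e<best[0]:best=(e,o.x)
        if e<tol:break
    return best
rng=np.random.default_rng(0)
def seeds(n=6):return [LO+(HI-LO)*rng.random(7) for _ in range(n)]
E
cat > plan.py <<'E'
from kin import *
yaw=6.3;m=np.array([.474,-.329]);u=np.array([np.cos(np.radians(yaw)),np.sin(np.radians(yaw))])
P=np.array([.575,.307,.0285]);sy=-10.2
d=tool(45,sy)[:,0]
def tc(G,M):return G-.003*M[:,0]
q0=[observe()['joints']]
for f in(1,-1):
  for ph in(45,60,75,90):
    M=tool(ph,yaw,f);G=np.r_[m-.02*u,.029];a=ik(tc(G,M),M,q0+seeds())
    M=tool(ph+45,sy,f);G=P-.1165*d;b=ik(tc(G,M),M,q0+seeds())
    print('f',f,'ph',ph,'tray %.3f place %.3f'%(a[0],b[0]),a[1].round(2),b[1].round(2))
  for ph in(45,60,75,90):
    M=tool(ph,sy,f);G=P-.155*d;a=ik(tc(G,M),M,q0+seeds());print(' regrasp',ph,'%.3f'%a[0],a[1].round(2))
    for n,k in(('w',(.622,.1)),('b',(.5965,-.087)),('r',(.490,.0525))):
      best=min((ik(tc(np.array([*k,.026+.155]),tool(ph+45,y,f)),tool(ph+45,y,f),q0+seeds(3))[0],y) for y in range(-90,91,30));print('   ',n,'%.3f yaw %d'%best,end='')
    print()
E
python3 plan.py
```

```text
f 1 ph 45 tray 0.009 place 0.000 [ 1.69  0.66 -0.92  2.37  4.12  0.2  -1.47] [-0.8   0.37  0.14  1.88 -0.06  0.9   0.77]
f 1 ph 60 tray 0.000 place 0.000 [ 1.47  0.5  -0.81  2.24 -0.23  0.2   2.69] [-0.69  0.5   0.16  1.72 -0.27  1.15  0.99]
f 1 ph 75 tray 0.000 place 0.000 [ 0.64  0.37 -0.    2.15 -0.4   0.46  2.66] [-0.6   0.65  0.17  1.55 -0.4   1.41  1.11]
f 1 ph 90 tray 0.000 place 0.000 [ 0.25  0.46  0.33  2.01 -0.22  0.71  2.4 ] [-0.52  0.82  0.15  1.39 -0.49  1.66  1.16]
 regrasp 45 0.000 [-1.13  0.27 -0.12  2.27  1.17  0.9  -0.76]
    w 0.000 yaw -60    b 0.000 yaw -90    r 0.000 yaw -60
 regrasp 60 0.000 [-1.01  0.2  -0.05  2.17  0.79  0.75 -0.25]
    w 0.000 yaw -60    b 0.000 yaw -60    r 0.000 yaw -30
 regrasp 75 0.000 [-0.87  0.22 -0.01  2.04  0.33  0.77  0.29]
    w 0.000 yaw -90    b 0.000 yaw -30    r 0.000 yaw -30
 regrasp 90 0.000 [-0.82  0.31  0.12  1.9  -0.04  0.94  0.71]
    w 0.000 yaw -60    b 0.000 yaw 30    r 0.000 yaw -30
f -1 ph 45 tray 0.009 place 0.000 [ 1.69  0.66 -0.92  2.37  4.12  0.2   1.67] [-0.27  0.42 -0.53  1.84  0.26  0.95 -2.66]
f -1 ph 60 tray 0.000 place 0.000 [ 1.31  0.44 -0.62  2.25 -0.7   0.23 -0.01] [-1.05  0.59  0.67  1.74 -0.53  1.21 -1.91]
f -1 ph 75 tray 0.000 place 0.000 [ 1.21  0.45 -0.69  2.11  0.25  0.48 -1.07] [-0.67  0.66  0.27  1.55 -0.45  1.43 -1.98]
f -1 ph 90 tray 0.000 place 0.000 [ 0.05  0.51  0.59  2.02 -0.42  0.73 -0.56] [ 0.11  1.03 -1.    1.33  0.18  1.64 -2.59]
 regrasp 45 0.000 [-1.22  0.26 -0.01  2.28  1.16  0.87  2.39]
    w 0.000 yaw -30    b 0.000 yaw 30    r 0.000 yaw -30
 regrasp 60 0.000 [-0.09  0.4  -1.12  2.12  1.08  1.04  2.69]
    w 0.000 yaw 30    b 0.000 yaw 90    r 0.000 yaw -90
 regrasp 75 0.000 [-1.3   0.24  0.49  2.06  0.16  0.73 -2.69]
    w 0.000 yaw 90    b 0.000 yaw 90    r 0.000 yaw 60
 regrasp 90 0.000 [-0.55  0.32 -0.2   1.88  0.08  0.95 -2.54]
    w 0.000 yaw 60    b 0.000 yaw 60    r 0.000 yaw 30
```

```bash
python3 -c "
from h import *
go([.4541,-.3312,.13],tool(90,6.3))"
```

```text
shift [ 0.0766  0.0412 -0.0706] turn [0.172 0.025 0.039] deg 10.2
```

```bash
python3 -m crank '[[-0.5,0.03,0.02,-0.03,0.06,0,0],[-0.5,0.06,0.041,-0.06,0.12,0.025,0.03],[-0.5,0.077,0.041,-0.071,0.172,0.025,0.039],[-0.5,0.077,0.041,-0.071,0.172,0.025,0.039],[-0.5,0.077,0.041,-0.071,0.172,0.025,0.039]]'; python3 -c "
from h import *
log();go([.4541,-.3312,.031],tool(90,6.3))"
```

```text
time: 5.7
tcp_pos: [0.4549, -0.3319, 0.1301]
eef_rot: [0.706, -0.04, 0.706, 0.039]
wrist_force: [-0.3, -0.1, 0.8]
grip_width: 0.753
J [ 0.03  0.35  0.6   1.95 -0.25  0.91  2.44]
shift [ 0.0991  0.0009 -0.0008] turn [0.002 0.001 0.001] deg 0.1
```

```bash
python3 -m crank '[[-0.5,0.03,0,0,0,0,0],[-0.5,0.06,0,0,0,0,0],[-0.5,0.085,0,0,0,0,0],[-0.5,0.099,0.001,-0.001,0,0,0],[-0.5,0.099,0.001,-0.001,0,0,0]]'; python3 -m crank '[[0.5,0,0,0,0,0,0],[0.5,0,0,0,0,0,0],[0.5,0,0,0,0,0,0],[0.5,0,0,0,0,0,0],[0.5,0,0,0,0,0,0]]' 30; python3 -m crank '[[0.5,-0.03,0,0,0,0,0],[0.5,-0.06,0,0,0,0,0],[0.5,-0.1,0,0,0,0,0],[0.5,-0.14,0,0,0,0,0],[0.5,-0.16,0,0,0,0,0]]'; python3 -c "
from h import *
log();a=snapshot('scene');b=snapshot('top');cv2.imwrite('pics/lift.png',np.hstack([a[180:420,120:380],b[120:360,360:560]]))"
```

```text
time: 6.2
tcp_pos: [0.4542, -0.3308, 0.0303]
eef_rot: [0.706, -0.04, 0.706, 0.04]
wrist_force: [-0.1, 0.0, 1.2]
grip_width: 0.749
time: 6.7
tcp_pos: [0.4544, -0.3308, 0.0308]
eef_rot: [0.706, -0.04, 0.706, 0.04]
wrist_force: [0.4, 0.2, 0.0]
grip_width: 0.361
time: 7.2
tcp_pos: [0.455, -0.3315, 0.1941]
eef_rot: [0.707, -0.041, 0.705, 0.039]
wrist_force: [-0.7, 0.3, -0.5]
grip_width: 0.251
J [-0.02  0.27  0.64  1.89 -0.19  1.04  2.39]
```

View pics/lift.png

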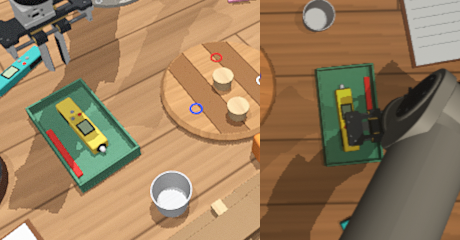

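The fingers closed to 34 mm, which is less than the meter's 40 mm, so the grasp missed and the meter is still in the tray at about (202,307). I'll check where the fingertips really are in the image.

```bash
python3 - <<'E'
from h import *
p,R=tcp();tip=p+R.apply([.022,0,0])
print('scene tcp',proj('scene',p),'tip',proj('scene',tip),'top',proj('top',p),proj('top',tip), 'fk y axis',R.as_matrix()[:,1].round(3))
T=snapshot('top');S=snapshot('scene')
m=blob(S,(22,120,120),(35,255,255),(165,270,240,340));r=cv2.minAreaRect(cv2.findNonZero(m));print(r)
c=cv2.resize(S[180:350,110:310],(700,595),interpolation=2);cv2.imwrite('pics/c1.png',c)
E
```

```text
scene tcp [179.33084512 249.34140444] tip [181.66958691 256.36744873] top [467.39373337 244.83060065] [464.55235929 245.05174542] fk y axis [-0.113  0.994 -0.003]
((201.58233642578125, 304.42938232421875), (64.31987762451172, 19.198345184326172), 49.398704528808594)
```

View pics/c1.png

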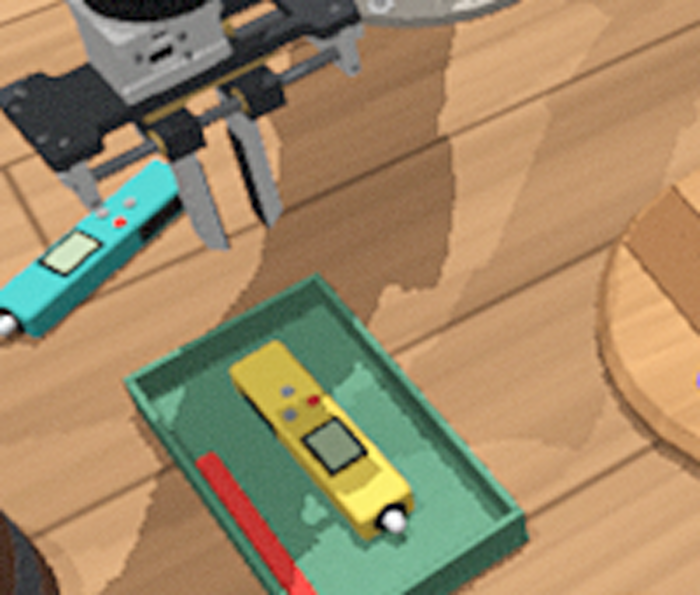

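```bash
python3 - <<'E'
import rig,inspect
from h import *
print(type(rig.tip_reach),rig.tip_reach, rig.tip_reach() if callable(rig.tip_reach) else '')
t=lambda uv:(110+uv[0]/3.5-.5,180+uv[1]/3.5-.5)
p,R=tcp()
for uv in((222,247),(272,222)):
    o,d=ray('scene',t(uv)); # intersect with plane through tcp spanned by tool x,y
    n=R.as_matrix()[:,2];X=o+d*((p-o)@n)/(d@n);print(uv,'tip in tool',R.inv().apply(X-p).round(4))
E
```

```text
<class 'float'> 0.022 
(222, 247) tip in tool [-0.0092 -0.0137  0.    ]
(272, 222) tip in tool [-0.0071  0.019   0.    ]
```

```bash
python3 - <<'E'
from h import *
R=Rn.from_quat([.14341891,.69237619,-.14433181,.69225324]);p=np.array([.26876,.61868,.19058])
for y in(.047,-.047):
    for x in(.022,-.008):print(x,y,proj('scene',p+R.apply([x,y,0])).round(1))
S=cv2.imread('pics/scene0.png');a=cv2.resize(S[0:110,400:500],(400,440),interpolation=2)
T=snapshot('top');b=cv2.resize(T[200:300,420:510],(396,440),interpolation=2)
cv2.imwrite('pics/c2.png',np.hstack([a,b]))
E
```

```text
0.022 0.047 [451.8  87.9]
-0.008 0.047 [453.9  79. ]
0.022 -0.047 [423.9  90.8]
-0.008 -0.047 [425.6  81.9]
```

View pics/c2.png

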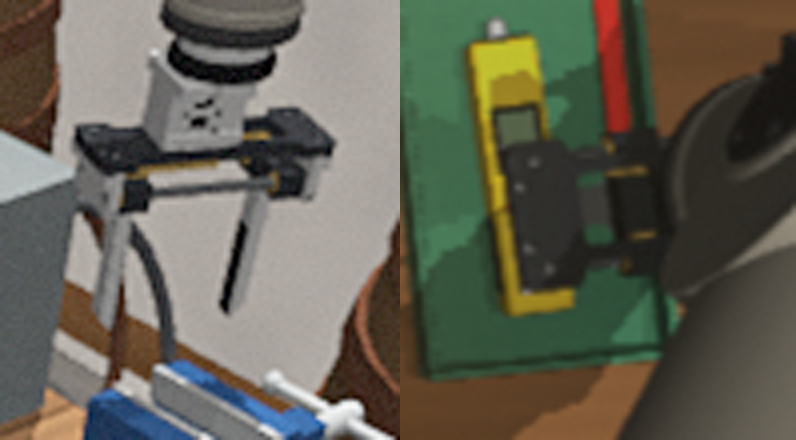

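Image shows the fingertips at (457,78) and (426,81) in the start view. That is about 30 mm further back along the tool than the stated tip_reach, and the same offset shows in the second view and in the missed grasp. I'll use a measured tip offset of about -8 mm from now on, and check contact by width and force.

```bash
python3 -m crank '[[-0.5,0.03,0,0,0,0,0],[-0.5,0.03,0,0,0,0,0],[-0.5,0.03,0,0,0,0,0],[-0.5,0.03,0,0,0,0,0],[-0.5,0.03,0,0,0,0,0]]'>/dev/null; python3 -m crank '[[-0.5,0.03,0,0,0,0,0],[-0.5,0.07,0,0,0,0,0],[-0.5,0.1,0,0,0,0,0],[-0.5,0.12,0,0,0,0,0],[-0.5,0.12,0,0,0,0,0]]';  python3 -c "
from h import *
go([.4541,-.3312,.008],tool(90,6.3))"
```

```text
time: 8.45
tcp_pos: [0.4533, -0.3301, 0.0391]
eef_rot: [0.705, -0.04, 0.707, 0.04]
wrist_force: [-0.3, 0.8, -0.2]
grip_width: 0.751
shift [ 0.0311 -0.0012  0.0007] turn [ 0.003 -0.003 -0.001] deg 0.2
```

```bash
python3 -m crank '[[-0.5,0.015,-0.001,0.001,0,0,0],[-0.5,0.025,-0.001,0.001,0,0,0],[-0.5,0.031,-0.001,0.001,0,0,0],[-0.5,0.031,-0.001,0.001,0,0,0]]'; python3 -m crank '[[0.5,0,0,0,0,0,0],[0.5,0,0,0,0,0,0],[0.5,0,0,0,0,0,0],[0.5,0,0,0,0,0,0],[0.5,0,0,0,0,0,0]]' 30; python3 -m crank '[[0.5,0,0,0,0,0,0],[0.5,0,0,0,0,0,0]]'
```

```text
time: 8.85
tcp_pos: [0.4542, -0.3308, 0.0077]
eef_rot: [0.705, -0.04, 0.707, 0.04]
wrist_force: [0.2, -0.6, -0.2]
grip_width: 0.75
time: 9.35
tcp_pos: [0.4544, -0.3309, 0.008]
eef_rot: [0.705, -0.04, 0.707, 0.04]
wrist_force: [-0.5, 1.2, 3.5]
grip_width: 0.419
time: 9.55
tcp_pos: [0.4543, -0.3309, 0.008]
eef_rot: [0.705, -0.04, 0.707, 0.04]
wrist_force: [-0.9, 0.7, 1.1]
grip_width: 0.418
```

```bash
python3 -m crank '[[0.5,-0.03,0,0,0,0,0],[0.5,-0.07,0,0,0,0,0],[0.5,-0.12,0,0,0,0,0],[0.5,-0.17,0,0,0,0,0],[0.5,-0.22,0,0,0,0,0]]' 40; python3 - <<'E'
from h import *
log();go([.58,-.1,.28],tool(105,0))
T=snapshot('top');S=snapshot('scene')
m=blob(S,(22,120,120),(35,255,255),(140,200,260,340));print(cv2.minAreaRect(cv2.findNonZero(m)))
p,R=tcp();print([proj('scene',p+R.apply([-.011,0,.0197+x])).round(0) for x in(-.08,0,.08)])
from kin import *
P=np.array([.575,.307,.0285]);M=tool(135,-10.2);d=M[:,2];n=-M[:,0];print(d,n)
o=np.array([-.011,0,.0197]);q=observe()['joints']
for s,h in((.09,.04),(.06,.003),(0,0)):
    mid=P-(.0965+s)*d+h*n;t=mid-M@o;e,qq=ik(t,M,[q]+seeds());print(s,h,t.round(4),'%.4f'%e,qq.round(2))
E
```

```text
time: 10.05
tcp_pos: [0.4543, -0.3309, 0.2298]
eef_rot: [0.705, -0.04, 0.707, 0.04]
wrist_force: [1.6, 0.6, -2.3]
grip_width: 0.421
J [-0.05  0.24  0.67  1.84 -0.16  1.12  2.37]
shift [-0.0504  0.2153  0.1507] turn [0.112 0.258 0.014] deg 16.2
((175.0, 235.00001525878906), (83.43859100341797, 24.041629791259766), 45.0)
[array([158., 217.]), array([178., 238.]), array([200., 261.])]
[ 0.69593139 -0.12521782 -0.70710678] [ 0.69593139 -0.12521782  0.70710678]
0.09 0.04 [0.4517 0.3292 0.1948] 0.0000 [-0.57  0.67  0.17  1.46 -0.51  1.72  1.11]
0.06 0.003 [0.4468 0.3301 0.1474] 0.0000 [-0.57  0.72  0.17  1.5  -0.51  1.64  1.14]
0 0 [0.4865 0.3229 0.1029] 0.0000 [-0.54  0.82  0.17  1.42 -0.51  1.64  1.18]
```

```bash
python3 -m crank '[[0.5,-0.01,0.045,0.03,0,0.05,0],[0.5,-0.02,0.09,0.06,0.02,0.1,0],[0.5,-0.03,0.135,0.09,0.05,0.15,0],[0.5,-0.04,0.175,0.12,0.08,0.2,0],[0.5,-0.05,0.215,0.15,0.11,0.258,0.014]]'; python3 -c "
from h import *
log();go([.55,.13,.28],tool(120,-5))"
```

```text
time: 10.65
tcp_pos: [0.5734, -0.1146, 0.2808]
eef_rot: [0.611, -0.002, 0.791, -0.0]
wrist_force: [1.4, 0.2, -1.8]
grip_width: 0.421
J [-0.34  0.42  0.59  1.53 -0.17  1.51  1.84]
shift [ 0.006   0.2446 -0.0221] turn [0.082 0.269 0.036] deg 16.2
```

```bash
python3 -m crank '[[0.5,0,0.05,0,0.01,0.05,0],[0.5,0,0.1,-0.005,0.03,0.1,0.01],[0.5,0.003,0.15,-0.01,0.05,0.16,0.02],[0.5,0.006,0.2,-0.02,0.07,0.22,0.03],[0.5,0.006,0.245,-0.022,0.082,0.269,0.036]]'; python3 -c "
from h import *
log();go([.4517,.3292,.225],tool(135,-10.2))"
```

```text
time: 11.15
tcp_pos: [0.5491, 0.1322, 0.2791]
eef_rot: [0.498, 0.038, 0.866, -0.022]
wrist_force: [0.8, -0.0, -1.5]
grip_width: 0.42
J [-0.56  0.57  0.51  1.39 -0.34  1.78  1.45]
shift [ 0.1042  0.1877 -0.0716] turn [0.071 0.257 0.056] deg 15.6
```

```bash
python3 -m crank '[[0.5,0.015,0.045,-0.012,0.01,0.05,0.01],[0.5,0.035,0.09,-0.03,0.03,0.11,0.02],[0.5,0.06,0.13,-0.05,0.05,0.17,0.03],[0.5,0.085,0.165,-0.065,0.065,0.22,0.05],[0.5,0.104,0.188,-0.072,0.071,0.257,0.056]]'; python3 - <<'E'
from h import *
log();M=tool(135,-10.2);go([.4517,.3292,.1948],M);S=snapshot('scene');T=snapshot('top')
p,R=tcp()
for n,I in(('scene',S),('top',T)):
    m=blob(I,(22,120,120),(35,255,255),(370,90,470,240) if n=='scene' else (150,150,260,290));r=cv2.minAreaRect(cv2.findNonZero(m));print(n,r[0],r[1],r[2],[proj(n,p+R.apply([-.011,0,.0197+x])).round(0).tolist() for x in(-.0825,0,.0825,.0965)])
cv2.imwrite('pics/pre.png',np.hstack([cv2.resize(S[110:250,360:480],(390,455)),cv2.resize(T[150:290,150:270],(390,455))]))
E
```

```text
time: 11.65
tcp_pos: [0.4491, 0.3323, 0.2238]
eef_rot: [0.379, 0.082, 0.921, -0.034]
wrist_force: [0.3, 1.5, -1.3]
grip_width: 0.421
J [-0.72  0.68  0.42  1.45 -0.6   1.81  1.18]
shift [ 0.0182 -0.0026  0.0228] turn [ 0.001 -0.004  0.001] deg 0.2
scene (419.2408142089844, 136.7026824951172) (65.24090576171875, 17.248600006103516) 73.7798080444336 [[409.0, 106.0], [418.0, 137.0], [427.0, 168.0], [429.0, 173.0]]Traceback (most recent call last):
  File "<stdin>", line 5, in <module>
cv2.error: OpenCV(4.12.0) /io/opencv/modules/imgproc/src/convhull.cpp:143: error: (-215:Assertion failed) total >= 0 && (depth == CV_32F || depth == CV_32S) in function 'convexHull'
```

```bash
python3 -m crank '[[0.5,0.01,-0.002,0.012,0,0,0],[0.5,0.018,-0.003,0.023,0,-0.004,0],[0.5,0.03,-0.003,0.035,0,-0.004,0],[0.5,0.045,-0.003,0.048,0,-0.004,0],[0.5,0.054,-0.003,0.053,0,-0.004,0]]'; python3 - <<'E'
from h import *
log();M=tool(135,-10.2);P=np.array([.575,.307,.0285]);o=np.array([-.011,0,.0197])
for s,h in((.06,.003),(.03,.003),(.015,.002),(0,0)):go(P-(.0965+s)*M[:,2]-h*M[:,0]-M@o,M)
S=snapshot('scene');p,R=tcp()
m=blob(S,(22,120,120),(35,255,255),(370,90,470,240));r=cv2.minAreaRect(cv2.findNonZero(m));print(r,[proj('scene',p+R.apply([-.011,0,.0197+x])).round(0).tolist() for x in(-.0825,0,.0825,.0965)])
T=snapshot('top');cv2.imwrite('pics/pre.png',np.hstack([cv2.resize(S[110:250,360:480],(390,455)),cv2.resize(T[150:290,150:270],(390,455))]))
E
```

```text
time: 12.25
tcp_pos: [0.4461, 0.329, 0.1441]
eef_rot: [0.38, 0.08, 0.921, -0.035]
wrist_force: [1.5, -1.2, 3.7]
grip_width: 0.422
J [-0.71  0.75  0.4   1.5  -0.61  1.7   1.25]
shift [-0.0027  0.0011 -0.0019] turn [-0.    -0.003  0.004] deg 0.3
shift [-0.0028  0.0011  0.0281] turn [-0.    -0.003  0.004] deg 0.3
shift [-0.0019  0.0011  0.0431] turn [-0.    -0.003  0.004] deg 0.3
shift [0.0001 0.0012 0.0581] turn [-0.    -0.003  0.004] deg 0.3
((414.0472106933594, 161.41506958007812), (61.53752517700195, 18.54367446899414), 74.05460357666016) [[403.0, 132.0], [412.0, 162.0], [420.0, 191.0], [422.0, 196.0]]
```

View pics/pre.png

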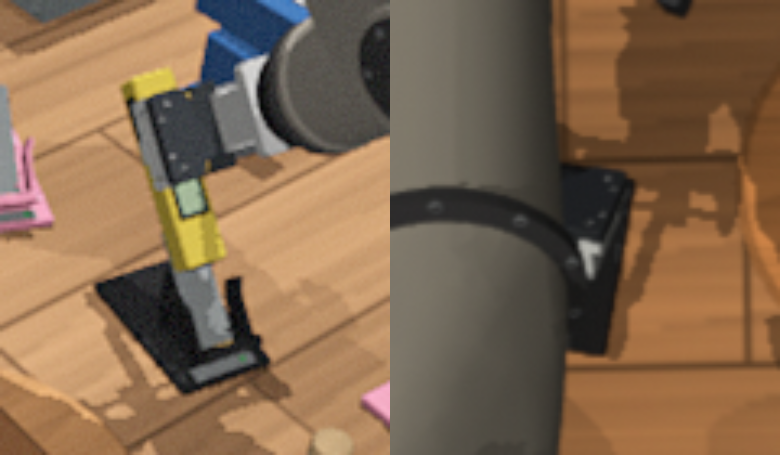

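Meter aligned over the rest in the scene view (meter end at crop (203,262), rest just below); the arm hides it in the top view. Sliding down.

```bash
python3 -m crank '[[0.5,-0.003,0.001,0.0,0,-0.003,0.004],[0.5,-0.003,0.001,0.01,0,-0.003,0.004],[0.5,-0.003,0.001,0.02,0,-0.003,0.004],[0.5,-0.003,0.001,0.03,0,-0.003,0.004],[0.5,-0.003,0.001,0.036,0,-0.003,0.004]]';python3 -m crank '[[0.5,0,0,0.003,0,0,0],[0.5,0.0,0,0.006,0,0,0],[0.5,0,0,0.009,0,0,0]]'; python3 - <<'E'
from h import *
M=tool(135,-10.2);P=np.array([.575,.307,.0285]);o=np.array([-.011,0,.0197])
go(P-(.0965)*M[:,2]-M@o,M)
S=snapshot('scene');p,R=tcp();print('F tool',R.inv().apply(observe()['wrist_force']).round(1))
m=blob(S,(22,120,120),(35,255,255),(370,90,470,240));r=cv2.minAreaRect(cv2.findNonZero(m));print(r,[proj('scene',p+R.apply([-.011,0,.0197+x])).round(0).tolist() for x in(-.0825,0,.0825,.0965)])
E
```

```text
time: 12.85
tcp_pos: [0.4738, 0.3251, 0.1205]
eef_rot: [0.381, 0.082, 0.92, -0.034]
wrist_force: [-0.8, -0.3, -1.3]
grip_width: 0.42
time: 13.15
tcp_pos: [0.4802, 0.324, 0.114]
eef_rot: [0.381, 0.082, 0.92, -0.034]
wrist_force: [-0.2, -0.1, -1.4]
grip_width: 0.421
shift [0.0034 0.0001 0.0124] turn [-0.    -0.001  0.001] deg 0.1
F tool [ 1.5 -0.1  0.9]
((418.65966796875, 177.75030517578125), (61.60177230834961, 16.49646759033203), 73.41265869140625) [[409.0, 148.0], [418.0, 178.0], [426.0, 207.0], [428.0, 211.0]]
```

```bash
F='python3 -c "from h import *;p,R=tcp();print(R.inv().apply(observe()[\"wrist_force\"]).round(1))"'; python3 -m crank '[[0.5,0.001,0,0.003,0,0,0],[0.5,0.001,0,0.006,0,0,0],[0.5,0.002,0,0.008,0,0,0],[0.5,0.002,0,0.008,0,0,0]]'>/dev/null;eval $F;python3 -m crank '[[0.5,0,0,0.001,0,0,0],[0.5,0.00,0,0.002,0,0,0],[0.5,0,0,0.002,0,0,0]]'>/dev/null;eval $F;python3 -m crank '[[0.5,0,0,0.001,0,0,0],[0.5,0.00,0,0.002,0,0,0],[0.5,0,0,0.002,0,0,0]]';eval $F
```

```text
[ 0.6 -0.7  1.7]
[-0.   0.  -2.1]
time: 14.2
tcp_pos: [0.4872, 0.3227, 0.1041]
eef_rot: [0.38, 0.082, 0.921, -0.034]
wrist_force: [-2.7, -0.5, 3.3]
grip_width: 0.421
[-0.5 -0.9 -4.1]
```

```bash
F='python3 -c "from h import *;p,R=tcp();print(R.inv().apply(observe()[\"wrist_force\"]).round(1))"'; python3 -m crank '[[0.5,0.001,0,-0.002,0,0,0],[0.5,0.001,0,-0.002,0,0,0],[0.5,0.001,0,-0.002,0,0,0]]';eval $F;python3 -m crank '[[-0.4,0,0,0,0,0,0],[-0.4,0,0,0,0,0,0],[-0.4,0,0,0,0,0,0],[-0.4,0,0,0,0,0,0],[-0.4,0,0,0,0,0,0]]';eval $F; python3 -m crank '[[-0.4,-0.03,0,0,0,0,0],[-0.4,-0.07,0,0,0,0,0],[-0.4,-0.11,0,0,0,0,0],[-0.4,-0.15,0,0,0,0,0],[-0.4,-0.18,0,0,0,0,0]]'; python3 - <<'E'
from h import *
log()
S=snapshot('scene');T=snapshot('top');M=tool(135,-10.2);P=np.array([.575,.307,.0285])
for n,I in(('scene',S),('top',T)):
    m=blob(I,(22,120,120),(35,255,255),(370,90,470,240) if n=='scene' else (150,150,260,290));c=cv2.findNonZero(m)
    print(n,cv2.minAreaRect(c) if c is not None else None,[proj(n,P-.0965*M[:,2]+M[:,2]*x-.013*M[:,0]).round(1).tolist() for x in(-.0825,0,.0825)])
cv2.imwrite('pics/seat.png',np.hstack([cv2.resize(S[130:250,370:480],(390,425)),cv2.resize(T[150:290,150:270],(390,425))]))
E
```

```text
time: 14.5
tcp_pos: [0.4861, 0.3229, 0.1049]
eef_rot: [0.381, 0.082, 0.92, -0.034]
wrist_force: [5.5, -1.0, 4.2]
grip_width: 0.42
[-6.9  0.   0.9]
time: 15.0
tcp_pos: [0.486, 0.3229, 0.1048]
eef_rot: [0.381, 0.082, 0.92, -0.034]
wrist_force: [0.5, -0.0, 0.7]
grip_width: 0.697
[-0.8  0.  -0.1]
time: 15.5
tcp_pos: [0.6125, 0.3, 0.2337]
eef_rot: [0.382, 0.082, 0.92, -0.034]
wrist_force: [-0.1, 0.2, -0.7]
grip_width: 0.703
J [-0.52  0.92  0.39  0.96 -0.61  2.04  1.17]
scene ((419.072509765625, 181.18222045898438), (61.11450958251953, 16.583656311035156), 73.49563598632812) [[412.3, 151.7], [420.9, 181.3], [429.3, 210.5]]
top None [[183.0, 249.5], [193.7, 226.7], [203.3, 206.1]]
```

View pics/seat.png

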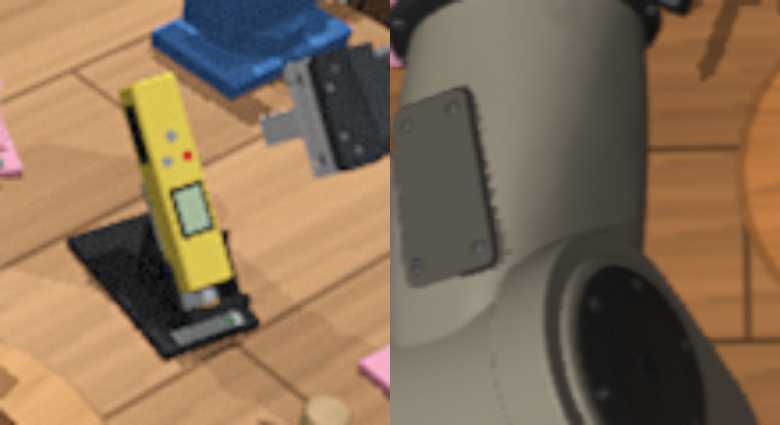

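Seated: the meter lies on the black stand's rest between the cheeks, foot at the pad (crop (207,298)). The gripper is clear. I'll simulate a path to the regrasp, with the tool along the meter.

```bash
cat >> kin.py <<'E'
def track(q,wps,n=12):
    """min-motion IK along waypoints (pos, matrix); prints end error and joints"""
    p,M=fk(q)
    for P1,M1 in wps:
        w=Rn.from_matrix(M.T@M1).as_rotvec()
        for k in range(1,n+1):
            e,q=ik(p+(np.array(P1)-p)*k/n,M@Rn.from_rotvec(w*k/n).as_matrix(),[q],reg=.003)
        p,M=np.array(P1),M1;print(np.round(P1,3),'err %.4f'%e,q.round(2),'margin %.2f'%min((q-LO).min(),(HI-q).min()))
    return q
E
python3 - <<'E'
from kin import *
mid=np.array([.486,.3229,.1048])+tool(135,-10.2)@[-.011,0,.0197];print('mid',mid)
M=tool(45,-10.2);d=M[:,0];t=mid-.032*d;print('t',t,'foot',mid+.0965*d)
q=observe()['joints']
for name,w in(('A',[([.58,.27,.34],tool(110,-10)),([.50,.32,.36],tool(80,-10)),([.42,.36,.36],tool(60,-10)),(t-.13*d,M),(t,M)]),
  ('B',[([.60,.15,.34],tool(100,-10)),([.50,.15,.36],tool(90,-10)),([.45,.30,.33],tool(70,-10)),(t-.13*d,M),(t,M)])):
    print(name);track(q,w)
E
```

```text
mid [0.50736509 0.31905581 0.09864817]
t [0.48509529 0.32306278 0.12127559] foot [0.57452247 0.30697229 0.03041237]
A
[0.58 0.27 0.34] err 0.0000 [-0.7   0.51  0.46  1.26 -0.37  1.73  1.13] margin 0.28
[0.5  0.32 0.36] err 0.0000 [-1.12  0.1   0.39  1.69  0.1   1.26  0.64] margin 0.56
[0.42 0.36 0.36] err 0.0000 [-1.34 -0.04  0.16  1.91  0.56  1.2   0.03] margin 0.42
[0.395 0.339 0.213] err 0.0000 [-1.45  0.1   0.05  2.26  0.95  1.05 -0.62] margin 0.16
[0.485 0.323 0.121] err 0.0000 [-1.32  0.31  0.15  2.28  1.2   0.78 -0.78] margin 0.14
B
[0.6  0.15 0.34] err 0.0000 [-0.67  0.38  0.53  1.43 -0.25  1.55  1.26] margin 0.46
[0.5  0.15 0.36] err 0.0000 [-0.87  0.05  0.48  1.73 -0.02  1.37  1.01] margin 0.51
[0.45 0.3  0.33] err 0.0000 [-1.11 -0.04  0.18  1.92  0.35  1.13  0.33] margin 0.42
[0.395 0.339 0.213] err 0.0000 [-1.34  0.11 -0.07  2.25  0.96  1.06 -0.63] margin 0.17
[0.485 0.323 0.121] err 0.0000 [-1.22  0.31  0.03  2.28  1.22  0.82 -0.79] margin 0.14
```

```bash
python3 -c "
from h import *
go([.58,.27,.34],tool(110,-10))"
```

```text
shift [-0.0553 -0.0345 -0.0946] turn [-0.005 -0.432 -0.003] deg 24.7
```

```bash
python3 -m crank '[[-0.4,-0.02,-0.01,-0.02,0,-0.1,0],[-0.4,-0.04,-0.02,-0.045,0,-0.2,0],[-0.4,-0.055,-0.034,-0.07,0,-0.3,0],[-0.4,-0.055,-0.034,-0.095,0,-0.4,0],[-0.4,-0.055,-0.034,-0.095,0,-0.432,0]]';python3 -c "
from h import *
go([.50,.32,.36],tool(80,-10))"
```

```text
time: 16.1
tcp_pos: [0.578, 0.2715, 0.3446]
eef_rot: [0.575, 0.074, 0.814, -0.049]
wrist_force: [-0.2, 0.5, -0.8]
grip_width: 0.696
shift [ 0.0143  0.034  -0.0856] turn [-0.003 -0.516 -0.006] deg 29.6
```

```bash
python3 -m crank '[[-0.4,0,0.01,-0.02,0,-0.1,0],[-0.4,0,0.02,-0.04,0,-0.21,0],[-0.4,0.01,0.034,-0.06,0,-0.32,0],[-0.4,0.014,0.034,-0.086,0,-0.43,0],[-0.4,0.014,0.034,-0.086,0,-0.516,0]]';python3 -c "
from h import *
go([.42,.36,.36],tool(60,-10))"
```

```text
time: 16.6
tcp_pos: [0.4962, 0.3222, 0.3606]
eef_rot: [0.764, 0.058, 0.639, -0.063]
wrist_force: [1.4, 0.0, 0.0]
grip_width: 0.703
shift [-0.0136  0.0242 -0.0804] turn [-0.    -0.346 -0.009] deg 19.8
```

```bash
python3 -m crank '[[-0.4,0,0.01,-0.025,0,-0.08,0],[-0.4,-0.01,0.02,-0.05,0,-0.16,0],[-0.4,-0.014,0.024,-0.08,0,-0.26,0],[-0.4,-0.014,0.024,-0.08,0,-0.346,-0.009],[-0.4,-0.014,0.024,-0.08,0,-0.346,-0.009]]';python3 -c "
from h import *
log();M=tool(45,-10.2);go(np.array([.4851,.3231,.1213])-.13*M[:,0],M)"
```

```text
time: 17.1
tcp_pos: [0.4171, 0.3609, 0.3589]
eef_rot: [0.863, 0.041, 0.498, -0.073]
wrist_force: [0.0, -0.6, -0.5]
grip_width: 0.704
J [-1.45 -0.05  0.26  1.93  0.57  1.2   0.02]
shift [ 0.1168 -0.0247 -0.0891] turn [ 0.009 -0.26  -0.005] deg 14.9
```

```bash
python3 -m crank '[[-0.4,0.02,-0.005,-0.02,0,-0.05,0],[-0.4,0.045,-0.01,-0.04,0,-0.11,0],[-0.4,0.07,-0.015,-0.06,0,-0.17,0],[-0.4,0.095,-0.02,-0.08,0,-0.22,0],[-0.4,0.117,-0.025,-0.089,0.009,-0.26,-0.005]]';python3 -m crank '[[-0.4,0,0,0,0,0,0],[-0.4,0,0,0,0,0,0]]'; python3 -c "
from h import *
log();M=tool(45,-10.2);t=np.array([.4851,.3231,.1213]);go(t-.06*M[:,0],M);go(t,M)"
```

```text
time: 17.6
tcp_pos: [0.3943, 0.3375, 0.211]
eef_rot: [0.92, 0.033, 0.382, -0.083]
wrist_force: [0.8, -0.1, -0.5]
grip_width: 0.698
time: 17.8
tcp_pos: [0.3947, 0.3368, 0.211]
eef_rot: [0.92, 0.032, 0.383, -0.084]
wrist_force: [0.3, 0.6, 0.6]
grip_width: 0.7
J [-1.54  0.1   0.15  2.27  0.95  1.03 -0.62]
shift [0.0681 0.0028 0.0014] turn [ 0.003 -0.003  0.004] deg 0.3
shift [0.1281 0.0031 0.0015] turn [ 0.003 -0.003  0.004] deg 0.3
```

```bash
python3 -m crank '[[-0.4,0.03,0.002,0.001,0.003,-0.003,0.004],[-0.4,0.06,0.003,0.0015,0.003,-0.003,0.004],[-0.4,0.09,0.003,0.0015,0.003,-0.003,0.004],[-0.4,0.12,0.003,0.0015,0.003,-0.003,0.004],[-0.4,0.128,0.003,0.0015,0.003,-0.003,0.004]]';python3 -m crank '[[-0.4,0,0,0,0,0,0],[-0.4,0,0,0,0,0,0]]'; python3 -c "
from h import *
log();M=tool(45,-10.2);t=np.array([.4851,.3231,.1213]);go(t,M)
S=snapshot('scene');m=blob(S,(22,120,120),(35,255,255),(370,90,470,240));print(cv2.minAreaRect(cv2.findNonZero(m)))
cv2.imwrite('pics/reg.png',cv2.resize(S[80:240,350:480],(520,640))[:600])"
```

```text
time: 18.3
tcp_pos: [0.4876, 0.322, 0.1218]
eef_rot: [0.92, 0.035, 0.381, -0.084]
wrist_force: [0.5, -0.3, -0.2]
grip_width: 0.702
time: 18.5
tcp_pos: [0.488, 0.3225, 0.1232]
eef_rot: [0.92, 0.036, 0.38, -0.084]
wrist_force: [-1.1, 0.5, 0.6]
grip_width: 0.702
J [-1.4   0.32  0.26  2.29  1.2   0.74 -0.78]
shift [-0.0007  0.     -0.0034] turn [-0.005  0.001  0.002] deg 0.3
((411.3184814453125, 165.91720581054688), (94.40962982177734, 28.63422393798828), 77.3349380493164)
```

View pics/reg.png

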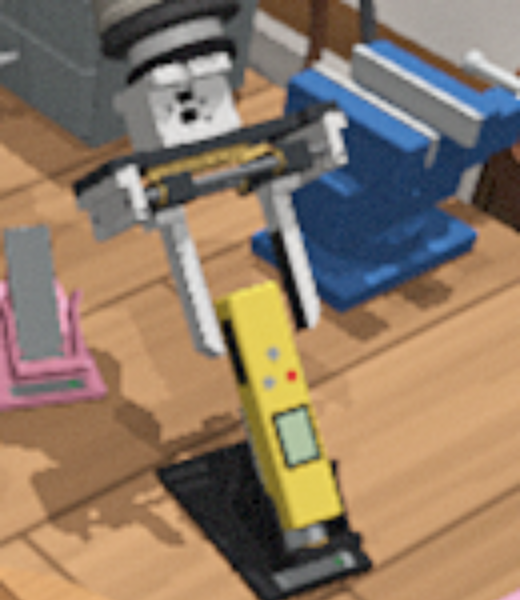

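Picture 10: the fingers straddle the free end, tips at (213,350) and (308,325), overlapping about 38 mm. Closing, then checking contact with the pad.

```bash
F='python3 -c "from h import *;p,R=tcp();print(R.inv().apply(observe()[\"wrist_force\"]).round(1))"'; python3 -m crank '[[-0.4,-0.001,0,-0.003,-0.005,0,0.002],[-0.4,-0.001,0,-0.003,-0.005,0,0.002]]'; eval $F; python3 -m crank '[[0.5,0,0,0,0,0,0],[0.5,0,0,0,0,0,0],[0.5,0,0,0,0,0,0],[0.5,0,0,0,0,0,0],[0.5,0,0,0,0,0,0]]' 40; eval $F;python3 -m crank '[[0.5,0,0,0,0,0,0]]'; eval $F; python3 -m crank '[[0.5,0.001,0,0,0,0,0],[0.5,0.001,0,0,0,0,0],[0.5,0.001,0,0,0,0,0]]'; eval $F;
```

```text
time: 18.75
tcp_pos: [0.4841, 0.3243, 0.1223]
eef_rot: [0.921, 0.034, 0.381, -0.081]
wrist_force: [0.2, -0.7, 0.4]
grip_width: 0.7
[-0.1 -0.7  0.5]
time: 19.25
tcp_pos: [0.4841, 0.3242, 0.1222]
eef_rot: [0.921, 0.034, 0.381, -0.081]
wrist_force: [-0.9, -0.2, 1.3]
grip_width: 0.422
[-1.5 -0.3  0.3]
time: 19.35
tcp_pos: [0.4841, 0.3243, 0.1222]
eef_rot: [0.921, 0.034, 0.381, -0.081]
wrist_force: [-1.0, 0.3, 1.3]
grip_width: 0.42
[-1.6  0.1  0.2]
time: 19.65
tcp_pos: [0.4849, 0.3241, 0.1215]
eef_rot: [0.921, 0.034, 0.381, -0.081]
wrist_force: [-0.7, 0.0, 1.4]
grip_width: 0.426
[-1.5 -0.1  0.5]
```

```bash
F='python3 -c "from h import *;p,R=tcp();print(R.inv().apply(observe()[\"wrist_force\"]).round(1))"'; for i in 1 2; do python3 -m crank '[[0.5,0.001,0,0,0,0,0],[0.5,0.001,0,0,0,0,0],[0.5,0.001,0,0,0,0,0]]'|grep tcp; eval $F; python3 -m crank '[[0.5,0,0,0,0,0,0]]'>/dev/null; eval $F;done
```

```text
tcp_pos: [0.4856, 0.324, 0.1208]
[-2.5 -0.4  0.3]
[-3.   0.4 -0.3]
tcp_pos: [0.4863, 0.3239, 0.1201]
[-3.8  0.2  0.4]
[-3.6 -0.3  0.3]
```

```bash
F='python3 -c "from h import *;p,R=tcp();print(R.inv().apply(observe()[\"wrist_force\"]).round(1))"'; python3 -m crank '[[0.5,-0.001,0,0,0,0,0],[0.5,-0.0015,0,0,0,0,0],[0.5,-0.0015,0,0,0,0,0]]'|grep tcp; eval $F
W='[[-0.2,0,0,0,0,0,0],[-0.2,0,0,0,0,0,0],[-0.2,0,0,0,0,0,0],[-0.2,0,0,0,0,0,0],[-0.2,0,0,0,0,0,0]]'; python3 -m crank '[[-0.2,0,0,0,0,0,0],[-0.2,0,0,0,0,0,0],[-0.2,0,0,0,0,0,0],[-0.2,0,0,0,0,0,0],[-0.2,0,0,0,0,0,0]]'; python3 -m crank '[[-0.2,0,0,0,0,0,0],[-0.2,0,0,0,0,0,0],[-0.2,0,0,0,0,0,0],[-0.2,0,0,0,0,0,0],[-0.2,0,0,0,0,0,0]]'; python3 -m crank '[[-0.2,0,0,0,0,0,0],[-0.2,0,0,0,0,0,0],[-0.2,0,0,0,0,0,0],[-0.2,0,0,0,0,0,0],[-0.2,0,0,0,0,0,0]]'|tail -1; eval $F
python3 - <<'E'
from h import *
S=snapshot('scene');m=blob(S,(22,120,120),(35,255,255),(395,152,445,240));r=cv2.minAreaRect(cv2.findNonZero(m));print(r);cv2.imwrite('pics/z.png',S)
B=cv2.imread('pics/seat.png')
E
python3 -m crank '[[0.5,0,0,0,0,0,0],[0.5,0,0,0,0,0,0],[0.5,0,0,0,0,0,0],[0.5,0,0,0,0,0,0],[0.5,0,0,0,0,0,0]]' 50; eval $F
```

```text
tcp_pos: [0.4852, 0.3241, 0.1212]
[-2.5 -0.6  0.2]
time: 21.25
tcp_pos: [0.4852, 0.3241, 0.1212]
eef_rot: [0.921, 0.034, 0.381, -0.081]
wrist_force: [-0.4, 0.3, 0.6]
grip_width: 0.6
time: 21.75
tcp_pos: [0.4852, 0.3241, 0.1212]
eef_rot: [0.921, 0.034, 0.381, -0.081]
wrist_force: [-1.0, 0.9, -0.9]
grip_width: 0.599
grip_width: 0.6
[-1.2 -0.6 -0.4]
((419.48974609375, 181.07901000976562), (61.12757110595703, 16.54753875732422), 74.21924591064453)
time: 22.8
tcp_pos: [0.4852, 0.3241, 0.1212]
eef_rot: [0.921, 0.034, 0.381, -0.081]
wrist_force: [0.4, -0.5, -0.7]
grip_width: 0.424
[ 0.8 -0.4 -0.1]
```

```bash
python3 - <<'E'
from kin import *
q=observe()['joints'];p,R=tcp();M=R.as_matrix();d=M[:,0]
print('pitch',np.degrees(np.arcsin(-d[2])),'yaw',np.degrees(np.arctan2(d[1],d[0])))
for y in(-10,-30,-50):
    print(y);A=[(p-.08*d+.003*M[:,2],M),([.46,.30,.29],tool(60,-10)),([.55,.2,.31],tool(75,y)),([.622,.1003,.195],tool(90,y)),([.622,.1003,.15],tool(90,y)),([.622,.1003,.195],tool(90,y)),([.5965,-.087,.195],tool(90,y)),([.5965,-.087,.15],tool(90,y)),([.5965,-.087,.195],tool(90,y)),([.49,.0525,.195],tool(90,y)),([.49,.0525,.15],tool(90,y))]
    track(q,A,5)
go(p-.08*d+.004*M[:,2],M)
E
```

```text
pitch 44.94695815810079 yaw -9.997795826041665
-10
[0.431 0.334 0.18 ] err 0.0000 [-1.49  0.17  0.19  2.28  1.03  0.92 -0.66] margin 0.14
[0.46 0.3  0.29] err 0.0000 [-1.36 -0.05  0.32  2.07  0.61  1.01  0.05] margin 0.35
[0.55 0.2  0.31] err 0.0000 [-1.13  0.04  0.59  1.87  0.17  1.05  0.77] margin 0.50
[0.622 0.1   0.195] err 0.0000 [-0.71  0.39  0.59  1.73 -0.24  1.09  1.35] margin 0.69
[0.622 0.1   0.15 ] err 0.0000 [-0.69  0.44  0.57  1.78 -0.27  1.    1.38] margin 0.64
[0.622 0.1   0.195] err 0.0000 [-0.71  0.39  0.59  1.73 -0.24  1.09  1.35] margin 0.69
[ 0.596 -0.087  0.195] err 0.0000 [-0.46  0.35  0.64  1.8  -0.24  1.07  1.66] margin 0.62
[ 0.596 -0.087  0.15 ] err 0.0000 [-0.44  0.4   0.62  1.84 -0.28  0.98  1.69] margin 0.58
[ 0.596 -0.087  0.195] err 0.0000 [-0.46  0.35  0.64  1.8  -0.24  1.07  1.66] margin 0.62
[0.49  0.052 0.195] err 0.0000 [-0.76  0.12  0.57  2.03 -0.08  1.01  1.25] margin 0.39
[0.49  0.052 0.15 ] err 0.0000 [-0.74  0.19  0.57  2.08 -0.13  0.91  1.3 ] margin 0.34
-30
[0.431 0.334 0.18 ] err 0.0000 [-1.49  0.17  0.19  2.28  1.03  0.92 -0.66] margin 0.1
[... 1194 characters left out ...]
1  1.08  0.63] margin 0.69
[0.622 0.1   0.15 ] err 0.0000 [-0.65  0.43  0.51  1.77 -0.24  1.    0.65] margin 0.65
[0.622 0.1   0.195] err 0.0000 [-0.66  0.38  0.53  1.73 -0.21  1.08  0.63] margin 0.69
[ 0.596 -0.087  0.195] err 0.0000 [-0.42  0.34  0.58  1.8  -0.21  1.07  0.94] margin 0.62
[ 0.596 -0.087  0.15 ] err 0.0000 [-0.4   0.39  0.56  1.84 -0.25  0.98  0.97] margin 0.58
[ 0.596 -0.087  0.195] err 0.0000 [-0.42  0.34  0.58  1.8  -0.21  1.07  0.94] margin 0.62
[0.49  0.052 0.195] err 0.0000 [-0.7   0.12  0.51  2.02 -0.07  1.01  0.54] margin 0.40
[0.49  0.052 0.15 ] err 0.0000 [-0.68  0.18  0.5   2.07 -0.11  0.91  0.58] margin 0.35
shift [-0.08   0.     0.004] turn [ 0.  0. -0.] deg 0.0
```

```bash
python3 -m crank '[[0.5,-0.01,0,0.001,0,0,0],[0.5,-0.03,0,0.002,0,0,0],[0.5,-0.05,0,0.003,0,0,0],[0.5,-0.07,0,0.003,0,0,0],[0.5,-0.08,0,0.004,0,0,0]]' 50;python3 -c "
from h import *
log();go([.46,.30,.29],tool(60,-10))"
```

```text
time: 23.3
tcp_pos: [0.4309, 0.3341, 0.1816]
eef_rot: [0.92, 0.034, 0.381, -0.08]
wrist_force: [-0.7, -0.6, -2.6]
grip_width: 0.426
J [-1.49  0.17  0.2   2.29  1.03  0.92 -0.66]
shift [-0.0522 -0.0283  0.1011] turn [-0.001  0.262 -0.002] deg 15.0
```

```bash
python3 -m crank '[[0.5,-0.025,0,0.035,0,0.03,0],[0.5,-0.045,-0.01,0.065,0,0.08,0],[0.5,-0.052,-0.028,0.1,0,0.15,0],[0.5,-0.052,-0.028,0.101,0,0.22,0],[0.5,-0.052,-0.028,0.101,0,0.262,0]]';python3 -c "
from h import *
log();go([.55,.2,.31],tool(75,-10))"
```

```text
time: 23.8
tcp_pos: [0.461, 0.2996, 0.2916]
eef_rot: [0.862, 0.047, 0.499, -0.075]
wrist_force: [-1.6, -0.0, -1.7]
grip_width: 0.419
J [-1.36 -0.05  0.32  2.08  0.6   1.    0.05]
shift [ 0.0359 -0.0823  0.1005] turn [-0.004  0.259 -0.005] deg 14.9
```

```bash
python3 -m crank '[[0.5,0.005,-0.02,0.025,0,0.06,0],[0.5,0.012,-0.04,0.05,0,0.13,0],[0.5,0.02,-0.06,0.075,0,0.19,0],[0.5,0.03,-0.082,0.1,0,0.259,-0.005],[0.5,0.036,-0.082,0.1,0,0.259,-0.005]]';python3 -c "
from h import *
log();go([.622,.1003,.2],tool(90,-10))"
```

```text
time: 24.3
tcp_pos: [0.5533, 0.1958, 0.3115]
eef_rot: [0.79, 0.057, 0.606, -0.072]
wrist_force: [0.6, -0.0, -2.2]
grip_width: 0.424
J [-1.16  0.04  0.62  1.87  0.17  1.04  0.78]
shift [ 0.1295 -0.0816  0.0533] turn [-0.01   0.262 -0.002] deg 15.0
```

```bash
python3 -m crank '[[0.5,0.02,-0.03,0.01,0,0.07,0],[0.5,0.045,-0.06,0.02,0,0.14,0],[0.5,0.075,-0.081,0.035,0,0.21,0],[0.5,0.105,-0.081,0.045,-0.01,0.262,-0.002],[0.5,0.13,-0.082,0.053,-0.01,0.262,-0.002]]';python3 -m crank '[[0.5,0,0,0,0,0,0]]' >/dev/null; python3 - <<'E'
from h import *
log();go([.622,.1003,.2],tool(90,-10));p,R=tcp()
S=snapshot('scene');T=snapshot('top')
cv2.imwrite('pics/w.png',np.hstack([cv2.resize(S[140:300,310:450],(420,480),interpolation=2),cv2.resize(T[140:260,240:335],(380,480),interpolation=2)]))
print('foot',proj('scene',p+R.apply([.1285,0,0])),proj('top',p+R.apply([.1285,0,0])))
m=blob(S,(22,120,120),(35,255,255),(330,150,450,290));r=cv2.minAreaRect(cv2.findNonZero(m));print(r,[proj('scene',p+R.apply([.032+x,0,0])).round(1).tolist() for x in(-.0825,.0825)])
E
```

```text
time: 24.8
tcp_pos: [0.6228, 0.0986, 0.1972]
eef_rot: [0.703, 0.062, 0.705, -0.063]
wrist_force: [1.7, 1.5, -1.4]
grip_width: 0.425
J [-0.78  0.42  0.69  1.73 -0.29  1.1   1.4 ]
shift [-0.0061  0.0027 -0.0007] turn [-0.002 -0.007  0.005] deg 0.5
foot [382.84957492 250.00961807] [282.92606476 185.41025109]
((388.7455139160156, 221.05543518066406), (18.848037719726562, 62.27090072631836), 12.724355697631836) [[392.5, 195.0], [383.5, 246.2]]
```

View pics/w.png

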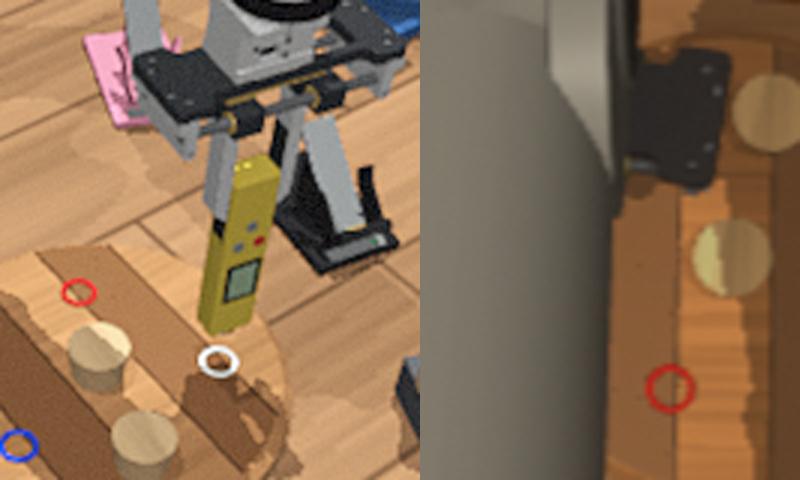

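Picture 11: meter held upright over the cask head, with the white ring at crop (218,361) just below the body's end. The blob agrees with the predicted pose to within 1 px.

```bash
cat > f.sh <<'E'
python3 -c "from h import *;p,R=tcp();s=observe();print(p.round(4),R.inv().apply(s['wrist_force']).round(1),round(float(s['time']),2))"
E
python3 -m crank '[[0.5,0.0,0.0027,-0.0007,-0.002,-0.007,0.005],[0.5,0.01,0.0027,-0.0007,-0.002,-0.007,0.005],[0.5,0.025,0.0027,-0.0007,-0.002,-0.007,0.005],[0.5,0.035,0.0027,-0.0007,-0.002,-0.007,0.005],[0.5,0.037,0.0027,-0.0007,-0.002,-0.007,0.005]]'>/dev/null; python3 -m crank '[[0.5,0,0,0,0,0,0]]'>/dev/null; sh f.sh; python3 -m crank '[[0.5,0.002,0,0,0,0,0],[0.5,0.003,0,0,0,0,0],[0.5,0.003,0,0,0,0,0]]'>/dev/null; sh f.sh; python3 -c "
from h import *
go([.622,.1003,.1545],tool(90,-10))"
```

```text
[0.6205 0.101  0.1578] [ 0.9 -0.1 -0.5] 25.6
[0.6206 0.101  0.1549] [ 1.6 -0.2  0.1] 25.9
shift [ 0.0004 -0.0004  0.0015] turn [ 0.     0.    -0.001] deg 0.1
```

```bash
python3 -m crank '[[0.5,0.001,-0.0004,0.001,0,0,0],[0.5,0.0015,-0.0004,0.001,0,0,0],[0.5,0.0015,-0.0004,0.001,0,0,0]]'>/dev/null; sh f.sh; python3 -m crank '[[0.5,0.001,0,0,0,0,0],[0.5,0.0015,0,0,0,0,0],[0.5,0.0015,0,0,0,0,0]]'>/dev/null; sh f.sh;  python3 -m crank '[[0.5,0.001,0,0,0,0,0],[0.5,0.001,0,0,0,0,0]]'>/dev/null; sh f.sh
```

```text
[0.6218 0.1004 0.1535] [-1.1  0.2  0.5] 26.2
[0.6218 0.1004 0.1521] [-2.4  0.1 -0.3] 26.5
[0.6219 0.1004 0.1511] [-4.  -0.2  0.2] 26.7
```

```bash
python3 -m crank '[[0.5,0.0005,0,0,0,0,0],[0.5,0.0005,0,0,0,0,0],[0.5,0.0005,0,0,0,0,0],[0.5,0.0005,0,0,0,0,0],[0.5,0.0005,0,0,0,0,0]]'>/dev/null; sh f.sh; python3 -m crank '[[0.5,0,0,0,0,0,0],[0.5,0,0,0,0,0,0],[0.5,0,0,0,0,0,0],[0.5,0,0,0,0,0,0],[0.5,0,0,0,0,0,0]]'>/dev/null; sh f.sh;python3 -m crank '[[0.5,-0.01,0,0,0,0,0],[0.5,-0.025,0,0,0,0,0],[0.5,-0.045,0,0,0,0,0],[0.5,-0.065,0,0,0,0,0],[0.5,-0.08,0,0,0,0,0]]'>/dev/null; sh f.sh; python3 -c "
from h import *
go([.5965,-.087,.225],tool(90,-10))"
```

```text
[0.6219 0.1004 0.1506] [-3.9  0.4 -0.4] 27.2
[0.6219 0.1004 0.1507] [-5.  -0.  -0.8] 27.7
[0.6221 0.1002 0.2329] [ 1.3  0.9 -0.5] 28.2
shift [ 0.0075 -0.1888  0.0073] turn [ 0.     0.002 -0.002] deg 0.2
```

```bash
python3 -m crank '[[0.5,0,-0.04,0.002,0,0,0],[0.5,0,-0.085,0.004,0,0,0],[0.5,0,-0.13,0.006,0,0.002,-0.002],[0.5,0,-0.17,0.007,0,0.002,-0.002],[0.5,0,-0.189,0.007,0,0.002,-0.002]]'>/dev/null; python3 -m crank '[[0.5,0,0,0,0,0,0],[0.5,0,0,0,0,0,0]]'>/dev/null;python3 -c "
from h import *
go([.5965,-.087,.158],tool(90,-10))"
```

```text
shift [0.0762 0.0048 0.0003] turn [-0.005  0.001  0.   ] deg 0.3
```

```bash
python3 -m crank '[[0.5,0.02,0.0048,0,-0.005,0,0],[0.5,0.04,0.0048,0,-0.005,0,0],[0.5,0.06,0.0048,0,-0.005,0,0],[0.5,0.072,0.0048,0,-0.005,0,0],[0.5,0.076,0.0048,0,-0.005,0,0]]'>/dev/null; python3 -m crank '[[0.5,0,0,0,0,0,0]]'>/dev/null; sh f.sh; python3 -c "
from h import *
go([.5965,-.087,.1545],tool(90,-10))"
```

```text
[ 0.5961 -0.0852  0.1572] [ 1.1 -0.3  0.8] 29.5
shift [ 0.0027 -0.0017  0.0007] turn [ 0.002 -0.     0.001] deg 0.1
```

```bash
python3 -m crank '[[0.5,0,-0.0017,0.0005,0,0,0],[0.5,0.002,-0.0017,0.0005,0,0,0],[0.5,0.0035,-0.0017,0.0005,0,0,0],[0.5,0.005,-0.0017,0.0005,0,0,0],[0.5,0.005,-0.0017,0.0005,0,0,0]]'>/dev/null; sh f.sh; python3 -m crank '[[0.5,0.001,0,0,0,0,0],[0.5,0.0015,0,0,0,0,0],[0.5,0.0015,0,0,0,0,0]]'>/dev/null; sh f.sh
```

```text
[ 0.5965 -0.0871  0.1525] [-2.1  0.4  0.7] 30.0
[ 0.5966 -0.0871  0.151 ] [-4.   0.5  0.1] 30.3
```

```bash
python3 -m crank '[[0.5,0.0005,0,0,0,0,0],[0.5,0.0005,0,0,0,0,0],[0.5,0.0005,0,0,0,0,0],[0.5,0.0005,0,0,0,0,0],[0.5,0.0005,0,0,0,0,0]]'>/dev/null; sh f.sh; python3 -m crank '[[0.5,0,0,0,0,0,0],[0.5,0,0,0,0,0,0],[0.5,0,0,0,0,0,0],[0.5,0,0,0,0,0,0],[0.5,0,0,0,0,0,0]]'>/dev/null; sh f.sh;python3 -m crank '[[0.5,0,0,0,0,0,0]]'>/dev/null;python3 -m crank '[[0.5,-0.01,0,0,0,0,0],[0.5,-0.025,0,0,0,0,0],[0.5,-0.045,0,0,0,0,0],[0.5,-0.065,0,0,0,0,0],[0.5,-0.08,0,0,0,0,0]]'>/dev/null; sh f.sh; python3 -c "
from h import *
go([.490,.0525,.225],tool(90,-10))"
```

```text
[ 0.5966 -0.0871  0.1506] [-4.  -0.  -0.1] 30.8
[ 0.5967 -0.0871  0.1506] [-4.  -1.1 -0.8] 31.3
[ 0.5968 -0.0873  0.2327] [1.3 0.1 0. ] 31.9
shift [ 0.0075  0.1193 -0.1293] turn [0.002 0.002 0.   ] deg 0.1
```

```bash
python3 -m crank '[[0.5,0,0.03,-0.03,0,0,0],[0.5,0,0.06,-0.065,0,0,0],[0.5,0,0.09,-0.1,0,0,0],[0.5,0,0.119,-0.129,0,0,0],[0.5,0,0.119,-0.129,0.002,0.002,0]]'>/dev/null; python3 -m crank '[[0.5,0,0,0,0,0,0],[0.5,0,0,0,0,0,0]]'>/dev/null;python3 -c "
from h import *
go([.490,.0525,.158],tool(90,-10))"
```

```text
shift [ 0.0754 -0.0035  0.0027] turn [ 0.005 -0.001 -0.003] deg 0.3
```

```bash
python3 -m crank '[[0.5,0.02,-0.0035,0.0027,0.005,0,-0.003],[0.5,0.04,-0.0035,0.0027,0.005,0,-0.003],[0.5,0.06,-0.0035,0.0027,0.005,0,-0.003],[0.5,0.071,-0.0035,0.0027,0.005,0,-0.003],[0.5,0.075,-0.0035,0.0027,0.005,0,-0.003]]'>/dev/null; python3 -m crank '[[0.5,0,0,0,0,0,0]]'>/dev/null; sh f.sh; python3 -c "
from h import *
go([.490,.0525,.1545],tool(90,-10))"
```

```text
[0.4902 0.051  0.1576] [1.4 0.6 0.3] 33.2
shift [ 0.0031  0.0015 -0.0004] turn [-0.002 -0.002  0.003] deg 0.2
```

```bash
python3 -m crank '[[0.5,0,0.0015,-0.0005,0,0,0],[0.5,0.002,0.0015,-0.0005,0,0,0],[0.5,0.0035,0.0015,-0.0005,0,0,0],[0.5,0.005,0.0015,-0.0005,0,0,0],[0.5,0.005,0.0015,-0.0005,0,0,0]]'>/dev/null; sh f.sh; python3 -m crank '[[0.5,0.001,0,0,0,0,0],[0.5,0.002,0,0,0,0,0],[0.5,0.002,0,0,0,0,0]]'>/dev/null; sh f.sh;python3 -m crank '[[0.5,0,0,0,0,0,0],[0.5,0,0,0,0,0,0],[0.5,0,0,0,0,0,0],[0.5,0,0,0,0,0,0],[0.5,0,0,0,0,0,0]]'>/dev/null; sh f.sh; python3 -m crank '[[0.5,0,0,0,0,0,0],[0.5,0,0,0,0,0,0],[0.5,0,0,0,0,0,0],[0.5,0,0,0,0,0,0],[0.5,0,0,0,0,0,0]]'>/dev/null; sh f.sh
```

```text
[0.4901 0.0527 0.1528] [-2.3  1.2 -0.2] 33.7
[0.4902 0.0527 0.1508] [-3.6  0.1 -0.6] 34.0
[0.4902 0.0527 0.1508] [-4.2  0.3 -0.4] 34.5
[0.4902 0.0527 0.1508] [-4.2  0.5 -1. ] 35.0
```

```bash
python3 -m crank '[[0.5,-0.01,0,0,0,0,0],[0.5,-0.03,0,0,0,0,0],[0.5,-0.06,0,0,0,0,0],[0.5,-0.09,0,0,0,0,0],[0.5,-0.13,0,0,0,0,0]]'>/dev/null; sh f.sh; python3 - <<'E'
from kin import *
q=observe()['joints'];M=tool(45,-10)
for A in([([.50,.2,.31],tool(75,-10)),([.46,.30,.29],tool(60,-10)),([.4309,.3341,.1816],M),([.4852,.3241,.1212],M)],):track(q,A,6)
go(*A[0])
E
```

```text
[0.4896 0.0524 0.2817] [ 1.7  1.3 -0.2] 35.5
[0.5  0.2  0.31] err 0.0000 [-1.13 -0.06  0.49  1.95  0.25  1.08  0.65] margin 0.40
[0.46 0.3  0.29] err 0.0000 [-1.28 -0.04  0.24  2.07  0.6   1.01  0.06] margin 0.35
[0.431 0.334 0.182] err 0.0000 [-1.44  0.17  0.13  2.28  1.03  0.93 -0.66] margin 0.14
[0.485 0.324 0.121] err 0.0000 [-1.36  0.32  0.19  2.29  1.2   0.77 -0.78] margin 0.13
shift [-0.0288  0.147  -0.0158] turn [-0.002 -0.265  0.004] deg 15.2
```

```bash
python3 -m crank '[[0.5,-0.01,0.03,0,0,-0.06,0],[0.5,-0.02,0.07,-0.005,0,-0.13,0],[0.5,-0.029,0.11,-0.01,0,-0.2,0],[0.5,-0.029,0.147,-0.016,0,-0.265,0],[0.5,-0.029,0.147,-0.016,0,-0.265,0.004]]'>/dev/null;  sh f.sh; python3 -c "
from h import *
go([.46,.30,.29],tool(60,-10))"
```

```text
[0.4978 0.2055 0.3104] [ 1.9 -0.8 -0.5] 36.0
shift [ 0.0058  0.0868 -0.0567] turn [ 0.005 -0.259 -0.003] deg 14.9
```

```bash
python3 -m crank '[[0.5,0.0,0.025,-0.015,0,-0.06,0],[0.5,0.0,0.05,-0.03,0,-0.13,0],[0.5,0.003,0.087,-0.045,0.005,-0.2,0],[0.5,0.006,0.087,-0.057,0.005,-0.259,-0.003],[0.5,0.006,0.087,-0.057,0.005,-0.259,-0.003]]'>/dev/null;  sh f.sh; python3 -c "
from h import *
M=tool(45,-10);go(np.array([.4309,.3341,.1816])+.02*M[:,2]-.01*M[:,0],M)"
```

```text
[0.4574 0.3011 0.2884] [ 0.9 -0.6 -0.8] 36.5
shift [ 0.0617  0.0282 -0.0642] turn [ 0.005 -0.261  0.   ] deg 15.0
```

```bash
python3 -m crank '[[0.5,0.01,0.005,-0.015,0,-0.07,0],[0.5,0.022,0.012,-0.03,0,-0.14,0],[0.5,0.035,0.02,-0.045,0.005,-0.2,0],[0.5,0.05,0.028,-0.055,0.005,-0.261,0],[0.5,0.062,0.028,-0.064,0.005,-0.261,0]]'>/dev/null; python3 -m crank '[[0.5,0,0,0,0,0,0]]'>/dev/null; sh f.sh; python3 -c "
from h import *
M=tool(45,-10);a=np.array([.4852,.3241,.1212]);go(a-.07*M[:,0]+.003*M[:,2],M);go(a,M)"
```

```text
[0.438  0.3318 0.2006] [1.4 0.1 0.3] 37.1
shift [ 0.0199  0.0008 -0.0193] turn [0.003 0.002 0.004] deg 0.3
shift [ 0.0899  0.001  -0.0224] turn [0.003 0.002 0.004] deg 0.3
```

```bash
python3 -m crank '[[0.5,0.005,0.001,-0.01,0.003,0.002,0.004],[0.5,0.015,0.001,-0.019,0.003,0.002,0.004],[0.5,0.03,0.001,-0.019,0.003,0.002,0.004],[0.5,0.045,0.001,-0.019,0.003,0.002,0.004],[0.5,0.055,0.001,-0.019,0.003,0.002,0.004]]'>/dev/null; python3 -m crank '[[0.5,0,0,0,0,0,0]]'>/dev/null; sh f.sh; python3 -c "
from h import *
M=tool(45,-10);a=np.array([.4852,.3241,.1212]);go(a,M)"
```

```text
[0.4661 0.3264 0.1495] [ 0.8  0.2 -0.5] 37.7
shift [ 0.0336  0.0011 -0.0064] turn [-0.004  0.001  0.003] deg 0.3
```

```bash
python3 -m crank '[[0.5,0.005,0.001,-0.004,-0.004,0.001,0.003],[0.5,0.012,0.001,-0.004,-0.004,0.001,0.003],[0.5,0.02,0.001,-0.005,-0.004,0.001,0.003],[0.5,0.025,0.001,-0.005,-0.004,0.001,0.003],[0.5,0.029,0.001,-0.006,-0.004,0.001,0.003]]'>/dev/null; python3 -m crank '[[0.5,0,0,0,0,0,0]]'>/dev/null; sh f.sh; python3 -c "
from h import *
M=tool(45,-10);a=np.array([.4852,.3241,.1212]);go(a,M)"
```

```text
[0.4828 0.324  0.1239] [ 1.1  0.3 -1.5] 38.3
shift [ 0.0036  0.0005 -0.0002] turn [ 0.001 -0.     0.001] deg 0.1
```

```bash
python3 -m crank '[[0.5,0.0015,0,0,0,0,0],[0.5,0.003,0,0,0,0,0],[0.5,0.003,0,0,0,0,0]]'>/dev/null; sh f.sh; python3 -m crank '[[0.5,0.001,0,0,0,0,0],[0.5,0.001,0,0,0,0,0],[0.5,0.001,0,0,0,0,0]]'>/dev/null; sh f.sh;python3 -m crank '[[0.5,0.001,0,0,0,0,0],[0.5,0.001,0,0,0,0,0],[0.5,0.001,0,0,0,0,0]]'>/dev/null; sh f.sh
```

```text
[0.4849 0.3236 0.1218] [ 1.1  0.5 -1.3] 38.6
[0.4855 0.3236 0.1211] [-0.8  0.  -0.6] 38.9
[0.4862 0.3235 0.1204] [-2.2 -0.5 -0.7] 39.2
```

```bash
python3 -m crank '[[0.5,-0.001,0,0,0,0,0],[0.5,-0.001,0,0,0,0,0]]'>/dev/null; sh f.sh; python3 -m crank '[[-0.3,0,0,0,0,0,0],[-0.3,0,0,0,0,0,0],[-0.3,0,0,0,0,0,0],[-0.3,0,0,0,0,0,0],[-0.3,0,0,0,0,0,0]]'; python3 -m crank '[[-0.3,-0.02,0,0,0,0,0],[-0.3,-0.05,0,0,0,0,0],[-0.3,-0.08,0,0,0,0,0],[-0.3,-0.11,0,0,0,0,0],[-0.3,-0.14,0,0,0,0,0]]';  python3 -m crank '[[-0.3,-0.02,0,0.02,0,0,0],[-0.3,-0.04,0,0.05,0,0,0],[-0.3,-0.05,0,0.08,0,0,0],[-0.3,-0.05,0,0.08,0,0,0],[-0.3,-0.05,0,0.08,0,0,0]]'; python3 - <<'E'
from h import *
S=snapshot('scene');T=snapshot('top')
m=blob(S,(22,120,120),(35,255,255),(395,140,445,240));print(cv2.minAreaRect(cv2.findNonZero(m)))
cv2.imwrite('pics/end.png',np.hstack([cv2.resize(S[110:340,250:480],(460,460)),cv2.resize(T[100:270,150:275],(338,460))]))
A=cv2.imread('pics/scene0.png').astype(int)
for n,b in(('tray',(130,255,265,375)),('head',(275,215,410,325)),('driver',(435,235,470,300)),('tin',(265,345,320,400)),('tape',(365,300,415,350))):
    x0,y0,x1,y1=b;d=np.abs(S.astype(int)-A)[y0:y1,x0:x1].max(2);print(n,(d>60).sum())
E
```

```text
[0.4855 0.3236 0.1212] [-1.2 -0.7 -0.5] 39.4
time: 39.9
tcp_pos: [0.4855, 0.3237, 0.1212]
eef_rot: [0.92, 0.033, 0.381, -0.081]
wrist_force: [0.5, 0.6, -0.5]
grip_width: 0.65
time: 40.4
tcp_pos: [0.3871, 0.3408, 0.2211]
eef_rot: [0.92, 0.033, 0.381, -0.081]
wrist_force: [-0.2, 0.6, 0.7]
grip_width: 0.652
time: 40.9
tcp_pos: [0.4081, 0.337, 0.313]
eef_rot: [0.92, 0.034, 0.381, -0.081]
wrist_force: [-1.0, -0.5, -0.2]
grip_width: 0.65
((419.2588806152344, 181.00958251953125), (61.352962493896484, 16.596433639526367), 73.68614959716797)
tray 1226
head 0
driver 0
tin 0
tape 0
```

View pics/end.png

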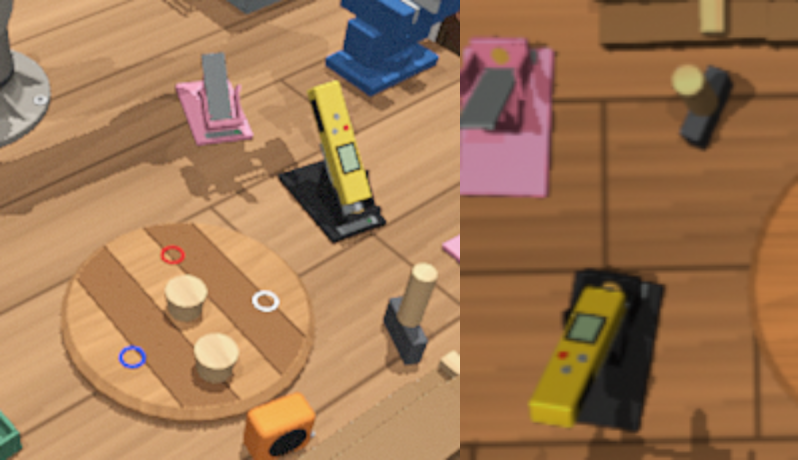

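The meter is in the black stand, standing at its zeroed position (blob 419.3,181.0, against 419.5,181.1 when it zeroed). The gripper is clear and the only change in the tray area is the missing meter. Handing in.

```bash
python3 -c "
from rig import *
print(finish_job())"
```

```text
the job is handed in; nothing more can be done
None
```

The job is done and handed in after about 41 s of the 70 s allowed; no verdict was reported.

**What I did**
- **Zeroing:** I took the yellow meter from the tray and seated it in the black stand. I let go, re-gripped it along its axis and pressed it on to make sure of contact, then left it free for over a second.
- **Readings:** With the meter held upright, I pressed white, then blue, then red. At each ring the spring foot was pushed in about 3 mm, at roughly 5–6 N, for a second or more.
- **Return:** I put the meter back in the stand until the foot met the pad, let go and backed the gripper away.

**Last checks**
- **Seating:** The meter is within half a pixel of where it sat when it zeroed. The gripper reads no load and is clear of it.
- **Other things:** The cask head and bungs, driver, tin and tape show no change from the first picture. In the tray area, about 1,226 pixels differ, which matches the missing meter; I did not check the pencil separately.

**What failed or disagreed**
- **Fingertip reach:** The fingertips sit about 30 mm further back than `tip_reach` says. My first grasp closed just above the meter without moving it, so I worked from the offset measured in the pictures.
- **Approach angle:** My first approach to the tray, with the tool tilted 45°, ran into joint limits. I backed out and came straight down instead.
- **Contact evidence:** The forces are small and noisy to about ±1 N. Contact on the pad and at the rings rests on the spring's force against its travel, not on any display reading.

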